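# Load the food warmer, refit its control knob and hold it in

## Task

Get the countertop food warmer going: lay the corn cob in its open drawer, let go of it and push the drawer fully shut. Then pick up the loose control knob, turn it so that the flat in its bore matches the flat of the D-shaped shaft on top of the warmer, push it right home on the shaft and press knob and shaft down against the spring. Finish while still holding the knob pressed down with the gripper (do not let go), and leave the mug, the patterned bowl and the spice jar standing where they are.

Things in the scene. Friction and masses are not known exactly. Their poses are not given: they have to be found in the camera images.
- corn_center (a point): half a cob of yellow sweet corn lying on the worktop, 95 g: 69 mm long, 53 mm thick, 52 mm high; the point is its centre, 26 mm above its underside. Its long axis lies 0.17 rad anticlockwise (seen from above) from this point's y axis; grasp it across the 53 mm
- drawer_floor (a point): centre of the inner floor of the warmer's drawer (moves with it), 18 mm above the worktop; inside 146 (x) x 156 (y) mm, side walls 34 mm high. -x is the way the drawer opens, z up. Front plate: 12 mm thick, x -75 to -87 mm, 186 mm wide, top 65 mm above the floor. Shut, the whole drawer but this plate is inside the housing, under 68 mm of headroom over the floor
- drawer_lip (a point): middle of the outer edge of the drawer's black pull lip (120 mm long along y, 10 mm thick, sticking out 15 mm from the front plate), 50 mm above the drawer floor, 68 mm above the worktop; axes as for drawer_floor: pushing the lip or the plate along +x shuts the drawer
- drawer (a joint): how far the drawer stands out, m: 0 fully shut, 0.12 fully out; it starts nearly fully out. It slides with about 1.5 N of friction and stays where it is left
- knob_grip (a point): loose black control knob standing bore down on the worktop: round skirt 45 mm in diameter, 20 mm high, on it an upright grip bar 40 mm long (x), 14 mm wide (y), 20 to 47 mm above the knob's underside; 60 g. The point is on the knob's axis in the bar, 33 mm above the underside. A small beak on the skirt, out to 33 mm along +x, marks the side of the bore's flat
- knob_bore_end (a point): closed end of the D-shaped bore in the knob's underside, on its axis, 16 mm above the underside (17 mm below knob_grip); axes as knob_grip. The bore is 13.6 mm in diameter, 16 mm deep, its flat 3.3 mm from the axis on the +x (beak) side
- shaft_tip (a point): top centre of the upright brass D-shaft on a round black bezel (60 mm) on the warmer: 12 mm in diameter, 24 mm long above the bezel, top 2 mm tapered, flat 2.5 mm from the axis on its +x side; a metal tick on the bezel marks that side. z up. It does not turn. With the knob fully home, the bore's end rests on this tip and the skirt is 8 mm above the bezel
- shaft (a joint): how far the shaft is pressed down, m: 0 at rest, 0.006 at its stop; the spring needs 4 N to start and 10 N at the stop, and lifts the shaft again when released
- mug: orange mug, 78 x 108 x 101 mm high, standing beside the work; origin at its underside
- prep_bowl: small white bowl with an orange and yellow pattern, 115 mm across, 54 mm high; origin at its underside
- spice_jar: spice jar with dark cap, 41 mm in diameter, 105 mm high; origin at its underside
- warmer: countertop food warmer: low sheet-steel housing 200 (x) x 190 (y) x 100 mm high with one drawer that opens towards its -x; origin at the centre of its underside, so its front face is at x = -100 mm. Fixed; the D-shaft stands on its top. A wall cabinet hangs beyond the work, its underside 420 mm above the worktop: keep a raised wrist on the robot's side of x = 0.5 or so between y = -0.1 and 0.2

How it is judged:
By the outcome, as a careful person would: the job done as asked, in the order asked, and still so for the second after the job is handed in, while the arm keeps its last pose, push and grip.
It also fails if it takes over 72 s, if anything falls off the work surface, if the arm or the gripper's body presses on something with over 40 N, if the wrist force passes 120 N, or if a joint passes its speed limit or range.

## Robot

A 6-joint arm with a two-finger parallel gripper is mounted at the origin on a cart in front of the work surface, level with it; the furniture and walls round the work are solid. World frame = base frame: x ahead of the robot, y to its left, z up, the work surface at z = 0. Lengths are in mm, angles in rad, forces in N, time in s.
With the tool pointing down it reaches from about 325 to 925 mm from the base axis. Payload 3.1 kg.
Tool frame: the origin (TCP) lies at the very end of the fingers, on their centre line; the grasp point (between the pads) lies 19 mm behind it; z points along the fingers, y is the direction in which the jaws open and shut (so a half turn about z gives the same grasp; the last joint's range is limited). The gripper opens to 85 mm and grips with 20 to 120 N. Pads are 22 mm wide; open, the fingers measure 114 mm over their backs; the gripper's body (76 mm by 85 mm) begins 54 mm behind the grasp point. The pads swing forward as they close: fully open they stand 13 mm farther back than shut.
Start: joints at [-1.272, 0.217, 1.613, -0, 1.311, -0.112], TCP at [249.611, -573.004, 231.3] pointing down, gripper open.
Joint ranges: [-2.75, 2.75], [-0.78, 2.1], [0.31, 2.55], [-1.13, 4.27], [0.13, 2.63], [-2.58, 2.58]. Speed limits (rad/s): [2.79, 2.79, 3.14, 3.14, 3.14, 3.14].

## Interface

Orientations are given as a unit quaternion [x, y, z, w].
In Python, from bench import r gives the robot as it stands.
- The arm moves only by the tool servo_tool, never from a script. Its argument "steps" is a list of rows, each a list of 4 numbers: the shift along the tool's x, y, z in mm, then the turn about the tool's z in rad. A call has 1 to 8 rows; each row shifts and turns the commanded pose from where the row before left it, along the tool's axes as they then stand; what a row does not reach is not made up. A row lasts 1/12 s, in which the tool goes at most 41.7 mm and 7.16 degrees, less where a joint would pass 70% of its speed; a pose out of reach is approached as far as the arm can. A call is refused whole if a number of a shift passes 41.7 or a number of a turn 0.125, either way. A call with a gripper value outside its range is refused whole. "jaw" is the finger opening in mm, from 0 to 85.4, set as the call begins (left out, the last holds). The fingers move at their own pace and stop on an object; "newtons" is the grip in N (left out, the last holds). Time passes only in rows, so rows that do not move let the fingers close. It gives the time, the measured TCP pose, the force and the opening at its end, in the units of the state.
- r.get_state(): the state, without advancing time (a new reading comes with each control period).
- r.grab_frame(name): name is "side" or "top"; returns a dict with "img" (384x512x3 uint8, red, green, blue), "fovy" (degrees; the focal length in pixels is half the picture's height over the tangent of half this angle, whatever the lens; pixels are square), "cx", "cy" (the principal point, pixels), "world_from_camera" (4x4, takes a point from camera to world coordinates). Camera axes: x right, y down, z forward; pixel columns grow to the right and rows downward; lengths in mm; the calibration is good to about 2 mm. A picture is of the moment at which its call begins. There is no depth.
- r.job_done(): hands the job in, once; it reports no verdict.
The state is a dict: "time_s": time; "joint_pos": joint angles; "dq": joint speeds; "joint_torque": joint torques, N m; "position": TCP position; "tcp_rot": TCP orientation; "ft_force": force on the tool from outside, world axes, zero at the start; "ft_torque": the same for the moment, N m; "finger_gap": finger opening in mm.
Only numpy, scipy, OpenCV 4.12 (cv2) and the standard library are available. Lean on these libraries where they do the work, as an engineer would, in place of code of your own. Each camera call takes 0.05 s, during which the arm holds its last target.

## Working session

There is one attempt and no reset: what is moved stays moved. The work goes in short steps, Python scripts to look and compute and a tool call to move; the robot and the scene stay as the last step left them, time stands still between calls to the robot, and variables do not carry over. Pictures are saved under pics/ and viewed, and the job is handed in when it is done.

Besides the shell and the picture viewer there is one more tool, called after "Call:" by a JSON object that holds its "name" and its "arguments". servo_tool: Moves the arm, as the interface text tells. Its arguments: {"type":"object","properties":{"steps":{"type":"array","items":{"type":"array","items":{"type":"number"}}},"jaw":{"type":"number"},"newtons":{"type":"number"}},"required":["steps"]}

```bash
ls; mkdir -p pics
python3 - <<'E'
from bench import r
import cv2,numpy as np
s=r.get_state()
for k,v in s.items(): print(k,np.round(v,3))
for n in("side","top"):
    f=r.grab_frame(n); cv2.imwrite(f"pics/{n}0.png",f["img"][:,:,::-1])
    print(n,f["fovy"],f["cx"],f["cy"]);print(np.round(f["world_from_camera"],4).tolist())
    print([k for k in f])
E
```

```text
pics
time_s 0.0
joint_pos [-1.272  0.218  1.615 -0.     1.311 -0.112]
dq [ 0.001 -0.001 -0.     0.001  0.    -0.   ]
joint_torque [-1.0000e-03 -3.9685e+01 -3.0385e+01 -0.0000e+00  1.0000e-02  0.0000e+00]
position [ 249.352 -572.2    229.935]
tcp_rot [ 0.979  0.204 -0.    -0.001]
ft_force [ 0.254 -0.452 -0.335]
ft_torque [-0.028  0.002 -0.024]
finger_gap 85.432
side 51.81162389092451 251.94166605432912 197.19517332846374
[[-0.9533, -0.1371, 0.2692, 195.3376], [-0.3019, 0.3988, -0.8659, 1010.1901], [0.0114, -0.9067, -0.4216, 633.3319], [0.0, 0.0, 0.0, 1.0]]
['img', 'fovy', 'cx', 'cy', 'world_from_camera']
top 56.469221934484175 256.8275177112425 192.19560182851438
[[0.068, -0.9772, 0.201, 289.3324], [-0.9977, -0.0676, 0.0091, -95.3641], [0.0047, -0.2012, -0.9795, 1181.9428], [0.0, 0.0, 0.0, 1.0]]
['img', 'fovy', 'cx', 'cy', 'world_from_camera']
```

View pics/side0.png

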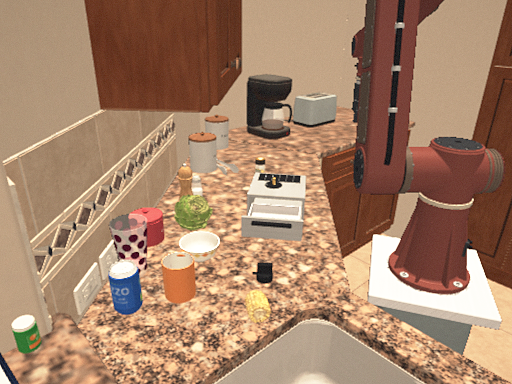

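View pics/top0.png

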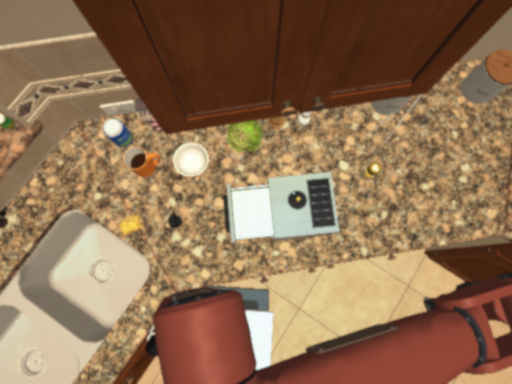

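Run:
```python
import cv2
t=cv2.imread("pics/top0.png"); s=cv2.imread("pics/side0.png")
def c(i,x0,y0,x1,y1,n,k):
    cv2.imwrite(n,cv2.resize(i[y0:y1,x0:x1],None,fx=k,fy=k,interpolation=cv2.INTER_CUBIC))
c(t,220,165,345,250,"pics/t_w.png",6)
c(t,110,190,200,250,"pics/t_k.png",8)
c(s,235,160,320,330,"pics/s_w.png",3.5)
c(s,235,165,315,245,"pics/s_w1.png",7)
c(s,235,250,315,330,"pics/s_k1.png",7)
```

```text
(no output)
```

View pics/t_w.png

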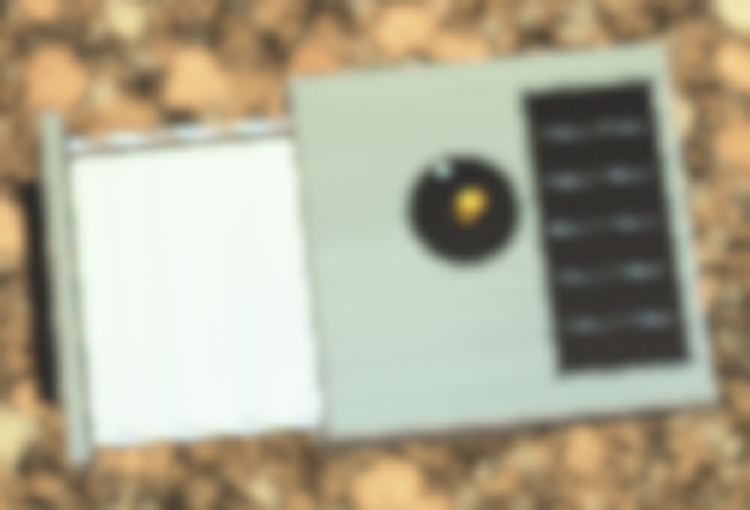

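View pics/t_k.png

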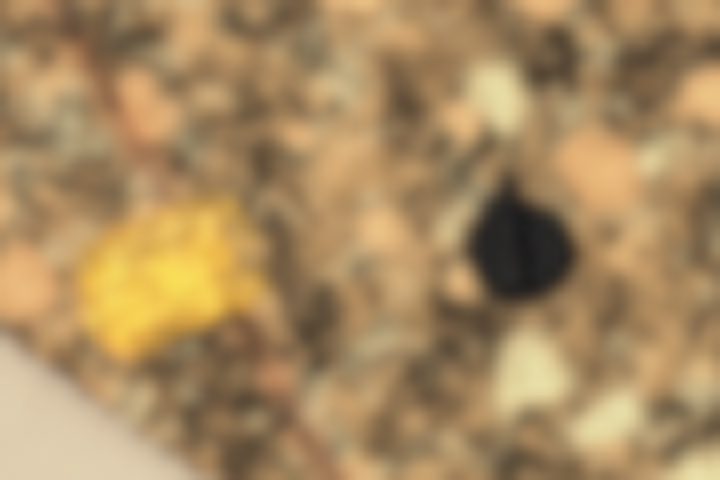

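View pics/s_w1.png

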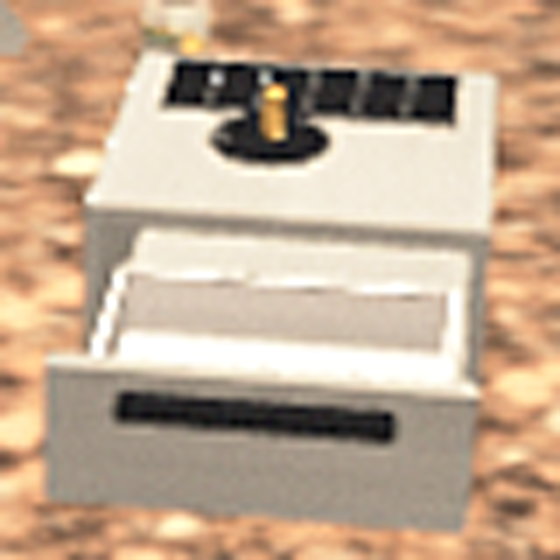

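View pics/s_k1.png

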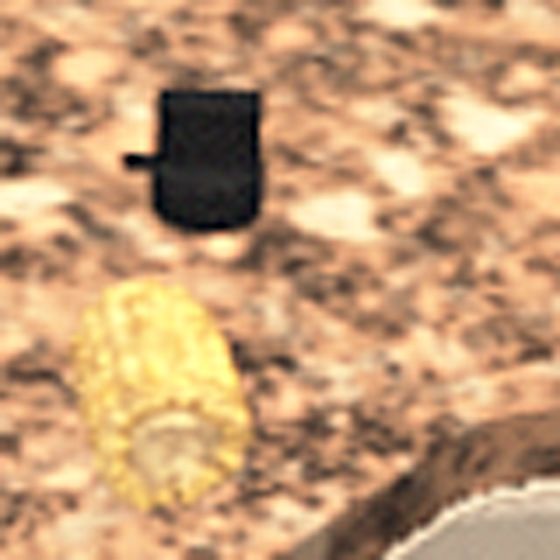

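```bash
cat > h.py <<'E'
import numpy as np
from bench import r
CAM={'side':(51.81162389092451,251.94166605432912,197.19517332846374,np.array([[-0.9533,-0.1371,0.2692,195.3376],[-0.3019,0.3988,-0.8659,1010.1901],[0.0114,-0.9067,-0.4216,633.3319],[0,0,0,1.]])),
'top':(56.469221934484175,256.8275177112425,192.19560182851438,np.array([[0.068,-0.9772,0.201,289.3324],[-0.9977,-0.0676,0.0091,-95.3641],[0.0047,-0.2012,-0.9795,1181.9428],[0,0,0,1.]]))}
def proj(n,p):
    fv,cx,cy,T=CAM[n]; f=192/np.tan(np.radians(fv/2))
    p=np.atleast_2d(p); c=(p-T[:3,3])@T[:3,:3]
    return np.c_[cx+f*c[:,0]/c[:,2],cy+f*c[:,1]/c[:,2]]
def ray(n,u,v,z):
    fv,cx,cy,T=CAM[n]; f=192/np.tan(np.radians(fv/2))
    d=T[:3,:3]@np.array([(u-cx)/f,(v-cy)/f,1]); o=T[:3,3]
    return o+d*(z-o[2])/d[2]
def crop(x0,y0,k,u,v): return (x0+(u+.5)/k-.5, y0+(v+.5)/k-.5)
E
python3 - <<'E'
from h import *
from scipy.optimize import least_squares
tw=lambda u,v:crop(220,165,6,u,v); sw=lambda u,v:crop(235,165,7,u,v); tk=lambda u,v:crop(110,190,8,u,v); sk=lambda u,v:crop(235,250,7,u,v)
obs=[('top',(-100,95,100),tw(293,78)),('top',(100,95,100),tw(662,42)),('top',(100,-95,100),tw(716,402)),('top',(-100,-95,100),tw(325,438)),
('side',(-100,95,100),sw(90,200)),('side',(-100,-95,100),sw(488,228)),('side',(100,95,100),sw(145,55)),('side',(100,-95,100),sw(497,72))]
dr=[('side',(-112,93,83),sw(48,358)),('side',(-112,-93,83),sw(478,390)),('top',(-112,93,83),tw(42,112)),('top',(-112,-93,83),tw(72,465))]
def W(p,q):
    c,s=np.cos(p[2]),np.sin(p[2]); x,y,z=q; return np.array([p[0]+c*x-s*y,p[1]+s*x+c*y,z])
for use in(('top',),('side',),('top','side')):
  def res(p):
    o=[proj(n,W(p,q))[0]-uv for n,q,uv in obs if n in use]+[proj(n,W(p,(q[0]-p[3],q[1],q[2])))[0]-uv for n,q,uv in dr if n in use]
    return np.ravel(o)
  s=least_squares(res,[400,-280,-1.5,110],x_scale=[10,10,.1,10]); print(use,s.x.round(3),np.abs(s.fun).max().round(2)); 
p=s.x; print(s.fun.reshape(-1,2).round(1).tolist())
print('bezel top',ray('top',*tw(465,210),101),'side',ray('side',*sw(271,138),101))
print('tip top',ray('top',*tw(470,203),124),'side',ray('side',*sw(275,92),124))
print('tick',ray('top',*tw(440,167),101), 'side tick?',ray('side',*sw(266,78),101),proj('side',ray('top',*tw(440,167),101)))
print('corn top',ray('top',*tk(172,282),30),'side',ray('side',*sk(162,395),26))
print('knob top',ray('top',*tk(522,248),20),'beak',ray('top',*tk(510,190),12),'side beak',ray('side',*sk(128,161),12))
print('knob side',ray('side',*sk(208,160),20), 'bar top mid',ray('side',*sk(211,95),47))
E
```

```text
('top',) [ 483.919 -228.532   -1.405  116.211] 1.24
('side',) [ 484.273 -222.24    -1.404  113.076] 0.94
('top', 'side') [ 484.523 -227.712   -1.405  116.124] 1.51
[[-1.5, -0.5], [0.5, -0.5], [0.3, -0.0], [-0.3, 0.4], [-0.4, -0.4], [1.1, -0.4], [-0.1, -1.5], [0.8, -0.7], [-0.2, -0.5], [0.6, -0.4], [-0.2, -0.5], [-0.3, -0.2]]
bezel top [ 496.54879695 -210.39603569  101.        ] side [ 497.57201703 -207.45799574  101.        ]
tip top [ 495.88157515 -210.29128922  124.        ] side [ 497.32933719 -211.13070543  124.        ]
tick [ 518.13834063 -196.53265067  101.        ] side tick? [ 520.26328273 -283.39010694  101.        ] [[266.66551239 184.71083743]]
corn top [390.68566784 312.45895654  30.        ] side [392.2407012  321.80740001  26.        ]
knob top [415.11407886 175.82317544  20.        ] beak [439.51880793 185.35688481  12.        ] side beak [447.07468767 183.89909759  12.        ]
knob side [415.69275774 184.47124098  20.        ] bar top mid [416.07360316 181.50775422  47.        ]
```

Run:
```python
from h import *
import cv2
from scipy.optimize import least_squares
from scipy.spatial import ConvexHull
masks={}
for n,(x0,y0,x1,y1) in dict(top=(110,205,150,245),side=(235,280,285,330)).items():
    im=cv2.imread(f"pics/{n}0.png"); hsv=cv2.cvtColor(im,cv2.COLOR_BGR2HSV)
    m=np.zeros(im.shape[:2],np.uint8); m[y0:y1,x0:x1]=cv2.inRange(hsv,(18,110,120),(35,255,255))[y0:y1,x0:x1]
    k,l,st,c=cv2.connectedComponentsWithStats(m); i=1+np.argmax(st[1:,4]); m=(l==i).astype(np.uint8)*255
    m=cv2.morphologyEx(m,cv2.MORPH_CLOSE,np.ones((5,5)))
    cn=max(cv2.findContours(m,0,1)[0],key=cv2.contourArea); print(n,st[i],c[i],cv2.minAreaRect(cn)); masks[n]=m
th=np.linspace(0,2*np.pi,40)
def sil(p,n):
    a=np.array([np.cos(p[2]),np.sin(p[2]),0]);b=np.array([-a[1],a[0],0])
    P=[]
    for e,rr in((-34.5,.8),(-25,1),(25,1),(34.5,.8)):
        P+= [np.array([p[0],p[1],26])+a*e+b*26.5*rr*np.cos(t)+np.array([0,0,26*rr*np.sin(t)]) for t in th]
    q=proj(n,np.array(P)).astype(np.float32); h=cv2.convexHull(q)
    m=np.zeros((384*4,512*4),np.uint8); cv2.fillConvexPoly(m,np.round((h*4+1.5)).astype(np.int32),255)
    return m
big={n:cv2.resize(m,None,fx=4,fy=4,interpolation=0) for n,m in masks.items()}
def cost(p,ns=('top','side')): return sum(float(np.count_nonzero(sil(p,n)!=big[n]))for n in ns)
from scipy.optimize import minimize
for ns in(('top',),('side',),('top','side')):
  best=min((minimize(cost,[391,315,a],args=(ns,),method='Nelder-Mead',options=dict(initial_simplex=[[391,315,a],[399,315,a],[391,323,a],[391,315,a+.2]])) for a in(-1.6,-1.1,-.7)),key=lambda s:s.fun)
  print(ns,best.x,best.fun,[np.count_nonzero(big[n]) for n in ns])
print('bowl',ray('top',190,160,40),'mug',ray('top',141,160,60))
```

```text
top [118 213  26  22 385] [130.67272727 223.72207792] ((130.6027374267578, 223.7739715576172), (17.0880069732666, 24.929765701293945), 69.44395446777344)
side [245 290  25  33 365] [255.96986301 303.5369863 ] ((257.30767822265625, 305.5384521484375), (31.378582000732422, 21.96500587463379), 78.69007110595703)
('top',) [394.62078492 315.141374    -1.09232354] 482.0 [np.int64(6256)]
('side',) [395.74301244 316.35360503  -1.19537229] 3572.0 [np.int64(7536)]
('top', 'side') [395.24812747 315.94927636  -1.15307787] 4168.0 [np.int64(6256), np.int64(7536)]
bowl [617.20212135 143.94658047  40.        ] mug [600.38649927 298.90483654  60.        ]
```

Run:
```python
import cv2
t=cv2.imread("pics/top0.png"); s=cv2.imread("pics/side0.png")
a=cv2.resize(t[185:215,282:314],None,fx=18,fy=18,interpolation=0)
b=cv2.resize(s[170:195,260:290],None,fx=18,fy=18,interpolation=0)
cv2.imwrite("pics/bz_t.png",a);cv2.imwrite("pics/bz_s.png",b)
```

```text
(no output)
```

View pics/bz_t.png

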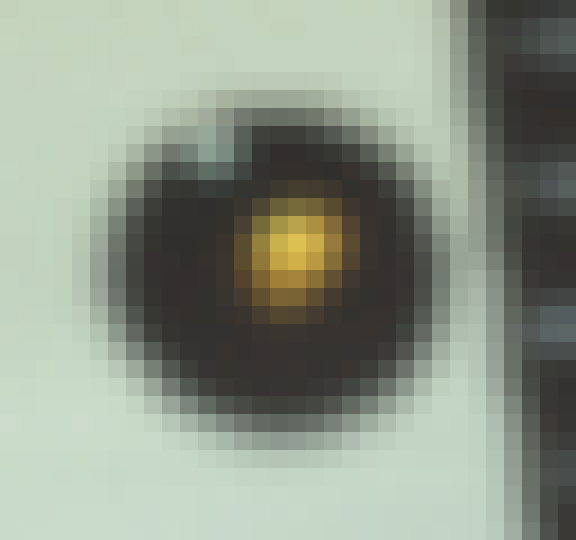

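View pics/bz_s.png

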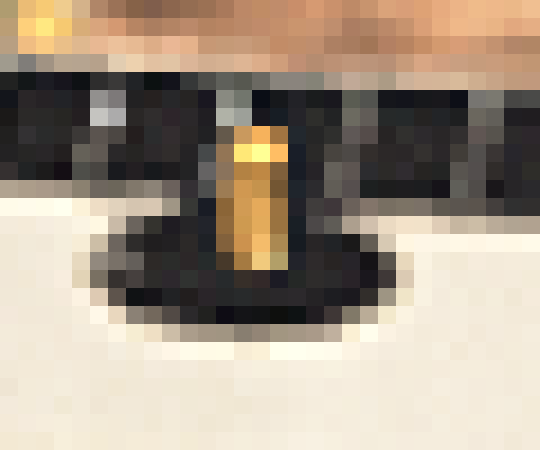

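Run:
```python
from h import *
f=lambda u,v,x0,y0:(x0+u/18-.5,y0+v/18-.5)
c=ray('top',*f(275,271,282,185),103);t=ray('top',*f(214,155,282,185),103)
print(c,t,np.arctan2(*(t-c)[1::-1]),np.linalg.norm(t-c))
c2=ray('side',*f(243,268,260,170),102);t2=ray('side',*f(122,255,260,170),102)
print(c2,t2,np.arctan2(*(t2-c2)[1::-1]),np.linalg.norm(t2-c2), np.arctan2(*(t2-c)[1::-1]))
print('tip',ray('top',*f(300,243,282,185),124),ray('side',*f(260,140,260,170),124))
```

```text
[ 496.1873825  -209.24309552  103.        ] [ 515.63374989 -197.90180013  103.        ] 0.5279816346537152 22.51191209072485
[ 497.70189765 -203.97335274  102.        ] [ 521.25332847 -202.52595526  102.        ] 0.061379682448549105 23.59586517273737 0.26182694254371625
tip [ 497.20930337 -210.98561203  124.        ] [ 498.05676981 -215.08537664  124.        ]
```

```bash
cat >> h.py <<'E'
def yawx(s):
    q=s['tcp_rot']; from scipy.spatial.transform import Rotation as R
    m=R.from_quat(q).as_matrix(); return np.arctan2(m[1,0],m[0,0])
def plan(tgt,start=None,vmax=38,wmax=.12,n=None):
    """tgt=(x,y,z,yaw of tool x); prints rows"""
    if start is None:
        s=r.get_state(); start=[*s['position'],yawx(s)]
    p=np.array(start,float); t=np.array(tgt,float); t[3]=p[3]+(t[3]-p[3]+np.pi)%(2*np.pi)-np.pi
    d=np.linalg.norm(t[:3]-p[:3]); k=n or int(max(np.ceil(d/vmax),np.ceil(abs(t[3]-p[3])/wmax),1))
    print('from',p.round(2),'to',t.round(2),'rows',k)
    rows=[]
    for i in range(k):
        m=k-i; w=(t-p)/m; c,s_=np.cos(p[3]),np.sin(p[3])
        row=[round(c*w[0]+s_*w[1],1),round(s_*w[0]-c*w[1],1),round(-w[2],1),round(-w[3],3)]
        rows.append(row)
        p+= [c*row[0]+s_*row[1],s_*row[0]-c*row[1],-row[2],-row[3]]
    for i in range(0,k,8): print(rows[i:i+8])
    return p
def st():
    s=r.get_state(); print(round(s['time_s'],2),np.round(s['position'],1),'yawx',round(float(yawx(s)),4),'F',np.round(s['ft_force'],1),'T',np.round(s['ft_torque'],2),'gap',round(float(s['finger_gap']),1),'j',np.round(s['joint_pos'],2),'rot',np.round(s['tcp_rot'],3))
E
python3 - <<'E'
from h import *
st()
p=plan((345,-150,200,1.3),n=None)
p=plan((395,316,95,2.02),start=p)
E
```

```text
0.1 [ 249.4 -572.3  230.1] yawx 0.4108 F [-0.2 -0.2  0.2] T [-0.    0.03 -0.03] gap 85.3 j [-1.27  0.22  1.61  0.    1.31 -0.11] rot [ 0.979  0.204 -0.    -0.001]
from [ 2.4940e+02 -5.7227e+02  2.3008e+02  4.1000e-01] to [ 345.  -150.   200.     1.3] rows 12
[[np.float64(21.4), np.float64(-29.1), np.float64(2.5), np.float64(-0.074)], [np.float64(23.4), np.float64(-27.4), np.float64(2.5), np.float64(-0.074)], [np.float64(25.4), np.float64(-25.6), np.float64(2.5), np.float64(-0.074)], [np.float64(27.2), np.float64(-23.7), np.float64(2.5), np.float64(-0.074)], [np.float64(28.9), np.float64(-21.6), np.float64(2.5), np.float64(-0.074)], [np.float64(30.4), np.float64(-19.4), np.float64(2.5), np.float64(-0.074)], [np.float64(31.8), np.float64(-17.1), np.float64(2.5), np.float64(-0.074)], [np.float64(33.0), np.float64(-14.7), np.float64(2.5), np.float64(-0.074)]]
[[np.float64(34.0), np.float64(-12.2), np.float64(2.5), np.float64(-0.074)], [np.float64(34.7), np.float64(-9.6), np.float64(2.5), np.float64(-0.074)], [np.float64(35.4), np.float64(-7.1), np.float64(2.5), np.float64(-0.075)], [np.f
[... 420 characters left out ...]
64(8.1), np.float64(-0.056)], [np.float64(36.0), np.float64(2.0), np.float64(8.1), np.float64(-0.055)], [np.float64(35.8), np.float64(4.0), np.float64(8.1), np.float64(-0.056)], [np.float64(35.5), np.float64(6.0), np.float64(8.1), np.float64(-0.055)], [np.float64(35.2), np.float64(8.0), np.float64(8.0), np.float64(-0.056)]]
[[np.float64(34.7), np.float64(9.9), np.float64(8.1), np.float64(-0.055)], [np.float64(34.0), np.float64(11.8), np.float64(8.0), np.float64(-0.056)], [np.float64(33.3), np.float64(13.7), np.float64(8.1), np.float64(-0.055)], [np.float64(32.5), np.float64(15.6), np.float64(8.0), np.float64(-0.056)], [np.float64(31.7), np.float64(17.3), np.float64(8.1), np.float64(-0.055)]]
```

Call:
{"name": "servo_tool", "arguments": {"steps": [[21, -29, 2.5, -0.074], [23, -27, 2.5, -0.074], [25, -26, 2.5, -0.074], [27, -24, 2.5, -0.074], [29, -22, 2.5, -0.074], [30, -19, 2.5, -0.074], [32, -17, 2.5, -0.074], [33, -15, 2.5, -0.074]], "jaw": 85, "newtons": 40}}

```text
time_s: 0.77
position: [311.5, -289.9, 210.6]
tcp_rot: [0.876, 0.482, 0.0, -0.0]
ft_force: [0.6, 0.5, 1.1]
finger_gap: 85.3
```

Call:
{"name": "servo_tool", "arguments": {"steps": [[34, -12, 2.5, -0.074], [35, -10, 2.5, -0.074], [35, -7, 2.5, -0.074], [36, -4, 2.5, -0.074], [36, -6, 0, -0.055], [36, -4, 0, -0.055], [36, -2, 0, -0.055], [36, 0, 8, -0.056]]}}

```text
time_s: 1.43
position: [360.1, -5.8, 194.5]
tcp_rot: [0.724, 0.69, 0.001, 0.002]
ft_force: [1.3, -1.0, -0.2]
finger_gap: 85.4
```

```bash
sed -i 's/row=\[round/row=[float(x) for x in (round/; s/round(-w\[3\],3)\]/round(-w[3],3))]/' h.py
python3 - <<'E'
from h import *
st()
p=plan((395,316,80,2.02))
E
```

```text
1.43 [360.1  -5.8 194.5] yawx 1.5222 F [ 1.3 -1.  -0.2] T [ 0.03 -0.12 -0.02] gap 85.4 j [-0.21 -0.37  2.23 -0.    1.28 -0.16] rot [0.724 0.69  0.001 0.002]
from [360.11  -5.77 194.5    1.52] to [395.   316.    80.     2.02] rows 10
[[32.3, 1.9, 11.5, -0.05], [32.2, 3.5, 11.4, -0.05], [32.0, 5.1, 11.5, -0.05], [31.6, 6.7, 11.4, -0.05], [31.3, 8.3, 11.5, -0.05], [30.8, 9.9, 11.4, -0.05], [30.3, 11.4, 11.5, -0.049], [29.7, 12.9, 11.4, -0.05]]
[[29.0, 14.3, 11.5, -0.049], [28.3, 15.8, 11.4, -0.05]]
```

Call:
{"name": "servo_tool", "arguments": {"steps": [[32, 2, 11, -0.05], [32, 3.5, 11, -0.05], [32, 5, 11, -0.05], [32, 7, 11, -0.05], [31, 8, 11, -0.05], [31, 10, 11, -0.05], [30, 11, 11, -0.05], [30, 13, 11, -0.05]]}}

```text
time_s: 2.1
position: [387.0, 251.4, 104.4]
tcp_rot: [0.572, 0.82, -0.0, -0.0]
ft_force: [0.6, 0.4, 0.9]
finger_gap: 85.1
```

Call:
{"name": "servo_tool", "arguments": {"steps": [[25, 13, 5, -0.05], [18, 10, 5, -0.05], [0, 0, 0, 0], [0, 0, 0, 0]]}}

```text
time_s: 2.43
position: [392.7, 298.6, 94.5]
tcp_rot: [0.531, 0.847, -0.001, -0.0]
ft_force: [0.2, -0.4, 1.0]
finger_gap: 84.8
```

Run:
```python
from h import *
import cv2
st()
f=r.grab_frame('top'); cv2.imwrite('pics/t1.png',cv2.resize(f['img'][185:265,90:200,::-1],None,fx=6,fy=6,interpolation=cv2.INTER_CUBIC))
f=r.grab_frame('side'); cv2.imwrite('pics/s1.png',cv2.resize(f['img'][190:340,190:340,::-1],None,fx=4,fy=4,interpolation=cv2.INTER_CUBIC))
p=plan((395,316,60,2.02))
```

```text
2.43 [392.7 298.6  94.5] yawx 2.0214 F [ 0.2 -0.4  1. ] T [ 0.01 -0.06  0.04] gap 84.8 j [ 0.51  0.11  2.02 -0.    1.01  0.06] rot [ 0.531  0.847 -0.001 -0.   ]
from [392.98 297.48  94.97   2.02] to [395.   316.    60.     2.02] rows 2
[[7.9, 4.9, 17.5, -0.0], [7.9, 5.0, 17.5, -0.001]]
```

View pics/s1.png

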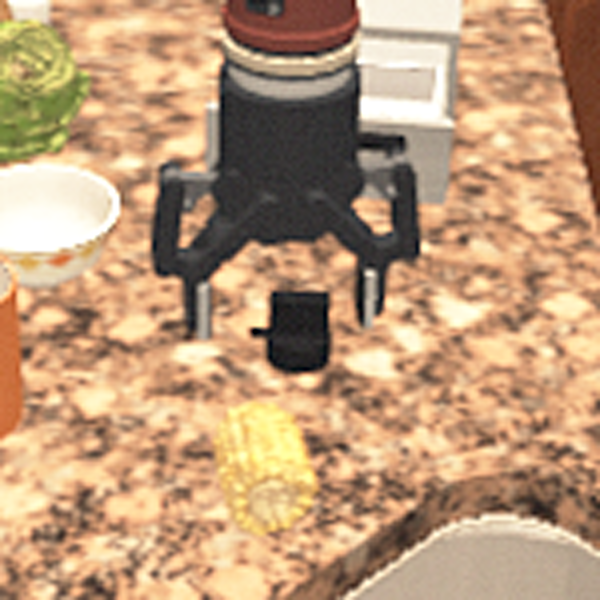

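View pics/t1.png

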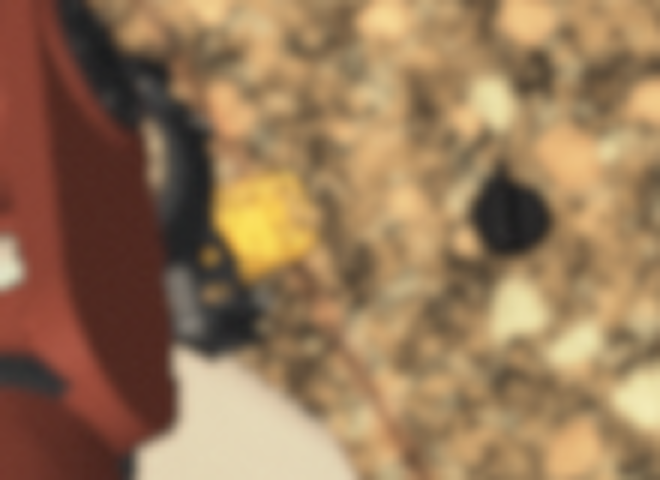

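Run:
```python
from h import *
st()
s=r.get_state();p=s['position'];y=yawx(s)
d=np.array([np.sin(y),-np.cos(y),0])
for z in(0,13): print(proj('side',[p+[0,0,z],p+d*42+[0,0,z],p-d*42+[0,0,z]]).round(1).tolist())
p=plan((395,316,65,2.02)); plan((395,316,7,2.02),start=p)
```

```text
2.53 [393.  297.5  95. ] yawx 2.0193 F [-0.3  0.3  0.3] T [-0.03 -0.03 -0.01] gap 85.0 j [ 0.51  0.1   2.02 -0.    1.02  0.06] rot [ 0.532  0.847 -0.001 -0.   ]
[[261.0, 275.1], [242.7, 276.5], [279.2, 273.7]]
[[261.1, 270.3], [242.7, 271.7], [279.4, 269.0]]
from [392.98 297.48  94.97   2.02] to [395.   316.    65.     2.02] rows 1
[[15.8, 9.9, 30.0, -0.001]]
from [395.05 316.01  64.97   2.02] to [395.   316.     7.     2.02] rows 2
[[0.0, -0.0, 29.0, 0.0], [0.0, -0.0, 29.0, 0.0]]
```

Call:
{"name": "servo_tool", "arguments": {"steps": [[8, 5, 10, 0], [8, 5, 15, 0], [0, 0, 15, 0], [0, 0, 20, 0], [0, 0, 15, 0], [0, 0, 12, 0], [0, 0, 0, 0]]}}

```text
time_s: 3.12
position: [393.6, 314.7, 6.0]
tcp_rot: [0.533, 0.846, -0.002, -0.001]
ft_force: [0.0, -0.1, -1.1]
finger_gap: 85.1
```

Call:
{"name": "servo_tool", "arguments": {"steps": [[0, 0, 0, 0], [0, 0, 0, 0], [0, 0, 0, 0], [0, 0, 0, 0], [0, 0, 0, 0], [0, 0, 0, 0]], "jaw": 40, "newtons": 30}}

```text
time_s: 3.62
position: [396.9, 317.5, 10.0]
tcp_rot: [0.532, 0.847, 0.001, 0.001]
ft_force: [-0.4, -1.9, 6.4]
finger_gap: 51.4
```

Call:
{"name": "servo_tool", "arguments": {"steps": [[0, 0, -10, 0], [0, 0, -30, 0], [0, 0, -40, 0], [0, 0, -30, 0], [0, 0, -20, 0], [0, 0, 0, 0]]}}

```text
time_s: 4.12
position: [399.2, 319.4, 144.7]
tcp_rot: [0.532, 0.847, 0.005, 0.003]
ft_force: [0.6, 0.6, -0.9]
finger_gap: 51.3
```

Run:
```python
from h import *
import cv2
st()
f=r.grab_frame('side'); cv2.imwrite('pics/s2.png',cv2.resize(f['img'][150:340,190:340,::-1],None,fx=3,fy=3,interpolation=cv2.INTER_CUBIC))
p=plan((457.8,-69,130,1.737))
plan((457.8,-69,31,1.737),start=p)
```

```text
4.12 [399.2 319.4 144.7] yawx 2.0201 F [ 0.6  0.6 -0.9] T [ 0.02 -0.07 -0.  ] gap 51.3 j [0.54 0.06 1.96 0.   1.11 0.09] rot [0.532 0.847 0.005 0.003]
from [397.58 318.42 141.78   2.02] to [457.8  -69.   130.     1.74] rows 11
[[-34.1, -10.4, 1.1, 0.026], [-34.4, -9.5, 1.1, 0.026], [-34.6, -8.6, 1.1, 0.026], [-34.8, -7.7, 1.1, 0.026], [-35.0, -6.7, 1.1, 0.026], [-35.2, -5.8, 1.0, 0.025], [-35.3, -5.0, 1.1, 0.026], [-35.4, -4.0, 1.0, 0.025]]
[[-35.5, -3.2, 1.1, 0.026], [-35.5, -2.2, 1.0, 0.025], [-35.6, -1.4, 1.1, 0.026]]
from [457.79 -68.99 129.98   1.74] to [457.8  -69.    31.     1.74] rows 3
[[-0.0, 0.0, 33.0, -0.0], [-0.0, 0.0, 33.0, -0.0], [-0.0, 0.0, 33.0, -0.0]]
```

View pics/s2.png

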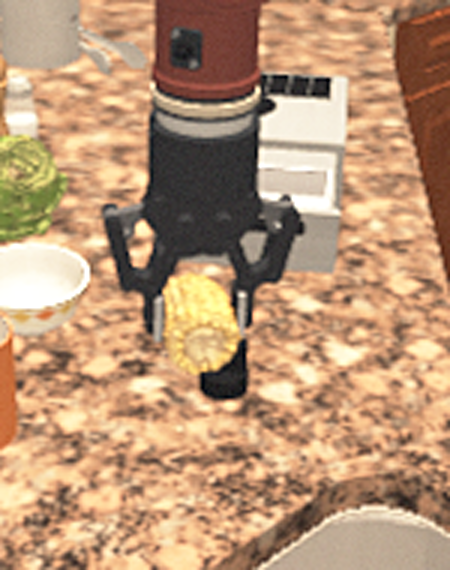

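Call:
{"name": "servo_tool", "arguments": {"steps": [[-34, -10, 1, 0.026], [-34, -9.5, 1, 0.026], [-35, -8.5, 1, 0.026], [-35, -8, 1, 0.026], [-35, -7, 1, 0.026], [-35, -6, 1, 0.025], [-35, -5, 1, 0.026], [-35, -4, 1, 0.025]]}}

```text
time_s: 4.83
position: [436.8, 34.4, 128.2]
tcp_rot: [0.617, 0.787, -0.001, -0.002]
ft_force: [1.1, -0.6, -0.5]
finger_gap: 50.9
```

Call:
{"name": "servo_tool", "arguments": {"steps": [[-35, -3, 1, 0.026], [-35, -2, 1, 0.025], [-36, -1.5, 1, 0.026], [0, 0, 0, 0], [0, 0, 0, 0], [0, 0, 0, 0]]}}

```text
time_s: 5.33
position: [453.7, -68.4, 125.6]
tcp_rot: [0.646, 0.763, -0.0, -0.002]
ft_force: [-0.6, 0.3, -1.5]
finger_gap: 51.0
```

Run:
```python
from h import *
import cv2
st()
f=r.grab_frame('side'); cv2.imwrite('pics/s3.png',cv2.resize(f['img'][100:280,190:340,::-1],None,fx=4,fy=4,interpolation=cv2.INTER_CUBIC)[:600])
p=plan((457.8,-69,31,1.737))
```

```text
5.33 [453.7 -68.4 125.6] yawx 1.736 F [-0.6  0.3 -1.5] T [ 0.01  0.   -0.01] gap 51.0 j [-0.3  -0.02  2.08  0.    1.08 -0.47] rot [ 0.646  0.763 -0.    -0.002]
from [453.86 -67.92 125.83   1.74] to [457.8  -69.    31.     1.74] rows 3
[[-0.6, 1.2, 31.6, 0.0], [-0.6, 1.3, 31.6, 0.0], [-0.5, 1.2, 31.6, 0.0]]
```

View pics/s3.png

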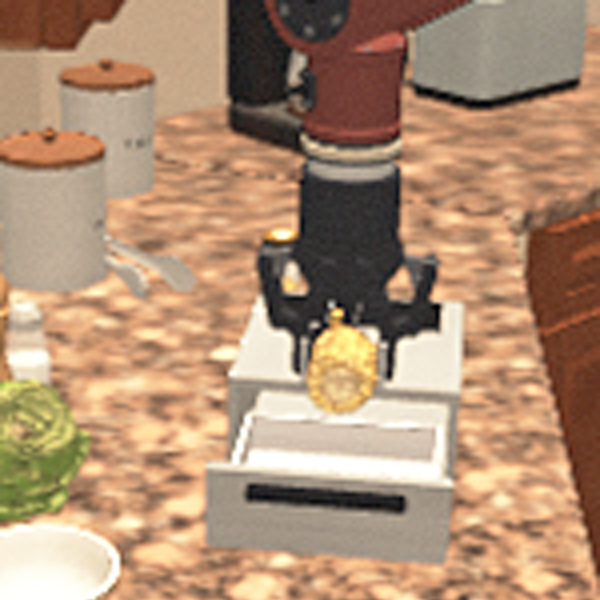

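Call:
{"name": "servo_tool", "arguments": {"steps": [[-0.5, 1, 20, 0], [-0.5, 1, 25, 0], [0, 1, 25, 0], [0, 1, 15, 0], [0, 0, 8, 0], [0, 0, 0, 0], [0, 0, 0, 0]]}}

```text
time_s: 5.97
position: [459.2, -68.4, 34.2]
tcp_rot: [0.645, 0.764, -0.0, -0.0]
ft_force: [0.4, -0.5, -0.8]
finger_gap: 50.9
```

Run:
```python
from h import *
import cv2
st()
f=r.grab_frame('side'); cv2.imwrite('pics/s4.png',cv2.resize(f['img'][130:250,210:340,::-1],None,fx=5,fy=5,interpolation=cv2.INTER_CUBIC)[:600])
```

```text
5.97 [459.2 -68.4  34.2] yawx 1.7385 F [ 0.4 -0.5 -0.8] T [ 0.06  0.01 -0.02] gap 50.9 j [-0.3   0.16  2.11  0.    0.88 -0.47] rot [ 0.645  0.764 -0.    -0.   ]
```

View pics/s4.png

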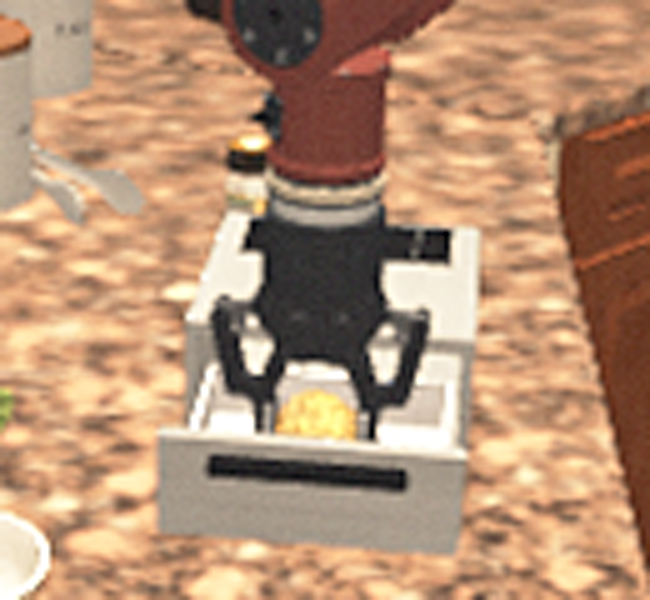

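Call:
{"name": "servo_tool", "arguments": {"steps": [[0, 0, 2, 0], [0, 0, 2, 0], [0, 0, 0, 0], [0, 0, 0, 0]]}}

```text
time_s: 6.35
position: [459.7, -69.5, 30.8]
tcp_rot: [0.646, 0.763, 0.0, 0.0]
ft_force: [0.3, -0.7, -0.6]
finger_gap: 50.8
```

Call:
{"name": "servo_tool", "arguments": {"steps": [[0, 0, 0, 0], [0, 0, 0, 0], [0, 0, 0, 0], [0, 0, 0, 0], [0, 0, 0, 0]], "jaw": 68}}

```text
time_s: 6.77
position: [459.6, -69.5, 30.4]
tcp_rot: [0.646, 0.763, 0.0, 0.0]
ft_force: [0.0, 0.5, -0.7]
finger_gap: 67.7
```

Call:
{"name": "servo_tool", "arguments": {"steps": [[0, 0, -10, 0], [0, 0, -30, 0], [0, 0, -40, 0], [0, 0, -30, 0], [0, 0, 0, 0], [0, 0, 0, 0]]}}

```text
time_s: 7.27
position: [461.8, -70.1, 143.7]
tcp_rot: [0.646, 0.763, 0.001, 0.003]
ft_force: [-0.2, 0.1, 0.2]
finger_gap: 68.1
```

Run:
```python
from h import *
import cv2
st()
f=r.grab_frame('side'); cv2.imwrite('pics/s5.png',cv2.resize(f['img'][130:250,210:340,::-1],None,fx=5,fy=5,interpolation=cv2.INTER_CUBIC)[:600])
# lip pre-push point
c,s=np.cos(-1.405),np.sin(-1.405)
for lx in(-100-116-12-15-35,-127-12,-243): print(lx,[484.2+c*lx,-226.5+s*lx])
```

```text
7.27 [461.8 -70.1 143.7] yawx 1.7369 F [-0.2  0.1  0.2] T [0.05 0.05 0.03] gap 68.1 j [-0.3  -0.03  2.06  0.    1.11 -0.47] rot [0.646 0.763 0.001 0.003]
-278 [np.float64(438.31949432561885), np.float64(47.687853850353974)]
-139 [np.float64(461.2597471628094), np.float64(-89.40607307482301)]
-243 [np.float64(444.0958169824654), np.float64(13.16780030804324)]
```

View pics/s5.png

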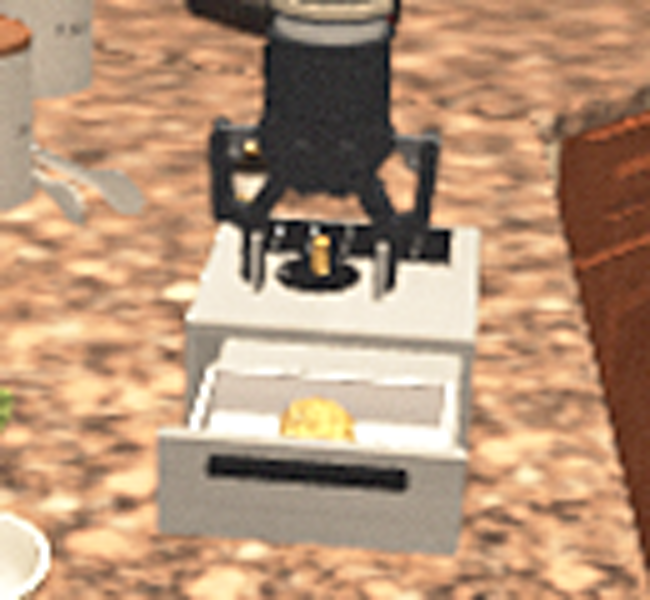

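Call:
{"name": "servo_tool", "arguments": {"steps": [[30, 0, 0, 0], [40, 0, 0, 0], [40, 0, 0, 0], [13, 0, 20, 0], [0, 0, 30, 0], [0, 0, 30, 0], [0, 0, 11, 0], [0, 0, 0, 0]], "jaw": 0}}

```text
time_s: 7.98
position: [433.3, 52.4, 44.2]
tcp_rot: [0.646, 0.763, -0.004, -0.005]
ft_force: [-0.7, -0.4, -0.1]
finger_gap: -0.3
```

Run:
```python
from h import *
import cv2
st()
f=r.grab_frame('side'); cv2.imwrite('pics/s6.png',cv2.resize(f['img'][130:250,210:340,::-1],None,fx=5,fy=5,interpolation=cv2.INTER_CUBIC)[:600])
s=r.get_state();d=s['position'][:2]-np.array([484.2,-226.5]);print(d@[np.cos(-1.405),np.sin(-1.405)],d@[-np.sin(-1.405),np.cos(-1.405)])
```

```text
7.98 [433.3  52.4  44.2] yawx 1.7373 F [-0.7 -0.4 -0.1] T [-0.02 -0.02 -0.03] gap -0.3 j [-0.04  0.09  2.16 -0.    0.9  -0.21] rot [ 0.646  0.763 -0.004 -0.005]
-282.9068875019562 -2.2046432695084373
```

View pics/s6.png

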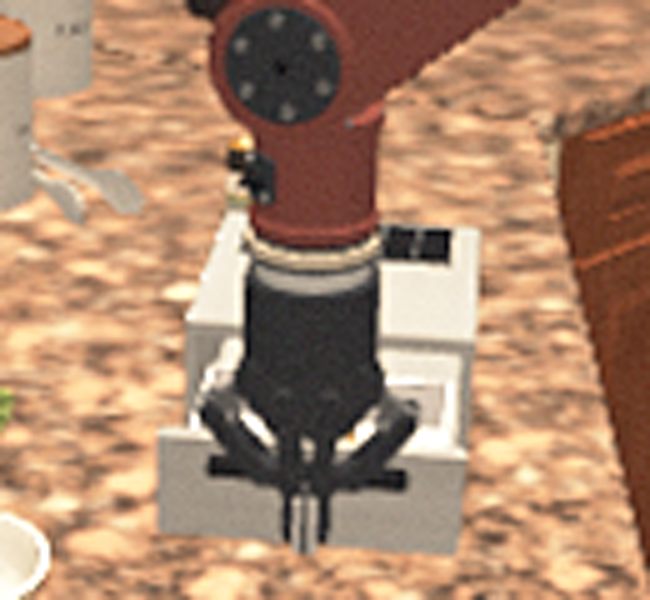

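Call:
{"name": "servo_tool", "arguments": {"steps": [[-12, 0, 0, 0], [-15, 0, 0, 0], [-15, 0, 0, 0], [-18, 0, 0, 0], [-20, 0, 0, 0], [-20, 0, 0, 0], [-18, 0, 0, 0], [-10, 0, 0, 0]]}}

```text
time_s: 8.7
position: [460.9, -75.8, 50.1]
tcp_rot: [0.647, 0.763, 0.0, 0.0]
ft_force: [-0.0, 1.8, 0.8]
finger_gap: 0.3
```

```bash
cat >> h.py <<'E'
def loc():
    s=r.get_state();d=s['position'][:2]-np.array([484.2,-226.5]);print('local',d@[np.cos(-1.405),np.sin(-1.405)],d@[-np.sin(-1.405),np.cos(-1.405)])
E
python3 - <<'E'
from h import *
st();loc()
E
```

```text
8.7 [460.9 -75.8  50.1] yawx 1.735 F [-0.   1.8  0.8] T [ 0.28 -0.03  0.02] gap 0.3 j [-0.31  0.13  2.1   0.    0.91 -0.48] rot [0.647 0.763 0.    0.   ]
local -152.5141049222957 1.9195022343651484
```

Call:
{"name": "servo_tool", "arguments": {"steps": [[-3, 0, 0, 0], [-3, 0, 0, 0], [-3, 0, 0, 0], [0, 0, 0, 0]]}}

```text
time_s: 9.03
position: [462.0, -83.3, 49.6]
tcp_rot: [0.646, 0.763, -0.0, 0.0]
ft_force: [-0.6, 0.3, -0.5]
finger_gap: -0.3
```

Call:
{"name": "servo_tool", "arguments": {"steps": [[-2, 0, 0, 0], [-2, 0, 0, 0], [0, 0, 0, 0], [0, 0, 0, 0]]}}

```text
time_s: 9.37
position: [462.3, -87.0, 49.2]
tcp_rot: [0.646, 0.763, -0.0, -0.0]
ft_force: [0.8, 0.2, 0.9]
finger_gap: 0.2
```

Run:
```python
from h import *
import cv2
st();loc()
f=r.grab_frame('side'); cv2.imwrite('pics/s7.png',cv2.resize(f['img'][130:250,210:340,::-1],None,fx=5,fy=5,interpolation=cv2.INTER_CUBIC)[:600])
```

```text
9.37 [462.3 -87.   49.2] yawx 1.7372 F [0.8 0.2 0.9] T [ 0.1  -0.01 -0.03] gap 0.2 j [-0.34  0.14  2.09 -0.    0.91 -0.5 ] rot [ 0.646  0.763 -0.    -0.   ]
local -141.20726651248776 1.4358549730695747
```

View pics/s7.png

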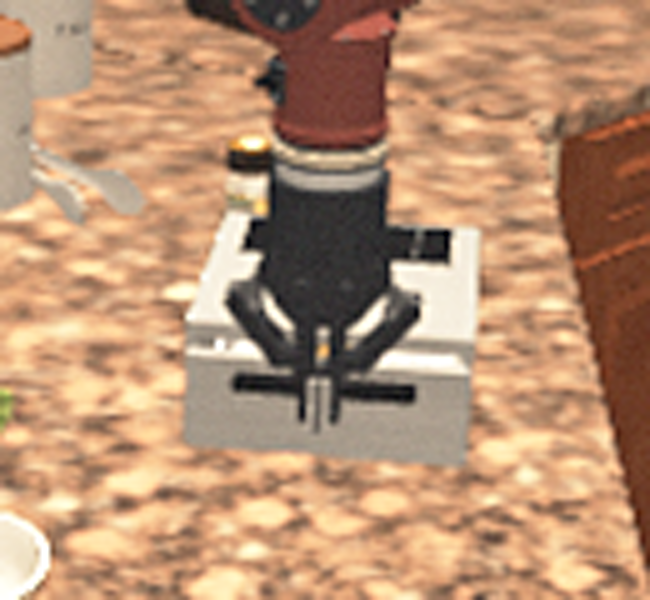

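Call:
{"name": "servo_tool", "arguments": {"steps": [[-2, 0, 0, 0], [-2, 0, 0, 0], [-1, 0, 0, 0], [0, 0, 0, 0]]}}

```text
time_s: 9.75
position: [462.9, -90.8, 49.2]
tcp_rot: [0.647, 0.763, 0.001, -0.001]
ft_force: [-0.2, 7.0, 3.1]
finger_gap: -0.0
```

Call:
{"name": "servo_tool", "arguments": {"steps": [[-2, 0, 0, 0], [-2, 0, 0, 0], [0, 0, 0, 0], [0, 0, 0, 0]]}}

```text
time_s: 10.08
position: [462.9, -90.8, 49.3]
tcp_rot: [0.647, 0.762, 0.003, -0.005]
ft_force: [-0.6, 18.7, 8.0]
finger_gap: 0.1
```

Call:
{"name": "servo_tool", "arguments": {"steps": [[6, 0, 0, 0], [20, 0, 0, 0], [30, 0, -20, 0], [30, 0, -25, 0], [35, 0, -20, 0.06], [35, 0, -10, 0.12], [35, 0, 0, 0.12], [30, 0, 0, 0.12]], "jaw": 45}}

```text
time_s: 10.75
position: [444.6, 118.2, 124.8]
tcp_rot: [0.786, 0.618, 0.001, 0.001]
ft_force: [0.4, 0.4, -0.0]
finger_gap: 45.1
```

Run:
```python
from h import *
import cv2
st();
for n,(x0,y0,x1,y1) in dict(side=(210,150,340,260),top=(220,160,350,250)).items():
    f=r.grab_frame(n); cv2.imwrite(f'pics/{n}8f.png',f['img'][:,:,::-1]); cv2.imwrite(f'pics/{n}8.png',cv2.resize(f['img'][y0:y1,x0:x1,::-1],None,fx=5,fy=5,interpolation=cv2.INTER_CUBIC))
plan((415.5,179,90,0.37))
```

```text
10.75 [444.6 118.2 124.8] yawx 1.3321 F [ 0.4  0.4 -0. ] T [ 0.05  0.02 -0.  ] gap 45.1 j [ 0.11 -0.02  2.08 -0.    1.07  0.35] rot [0.786 0.618 0.001 0.001]
from [444.9  119.76 124.2    1.34] to [4.155e+02 1.790e+02 9.000e+01 3.700e-01] rows 9
[[5.7, -4.7, 3.8, 0.108], [5.1, -5.3, 3.8, 0.108], [4.5, -5.8, 3.8, 0.108], [3.9, -6.2, 3.8, 0.108], [3.2, -6.6, 3.8, 0.108], [2.4, -6.9, 3.8, 0.108], [1.7, -7.2, 3.8, 0.107], [0.9, -7.3, 3.8, 0.108]]
[[0.1, -7.3, 3.8, 0.107]]
```

View pics/side8.png

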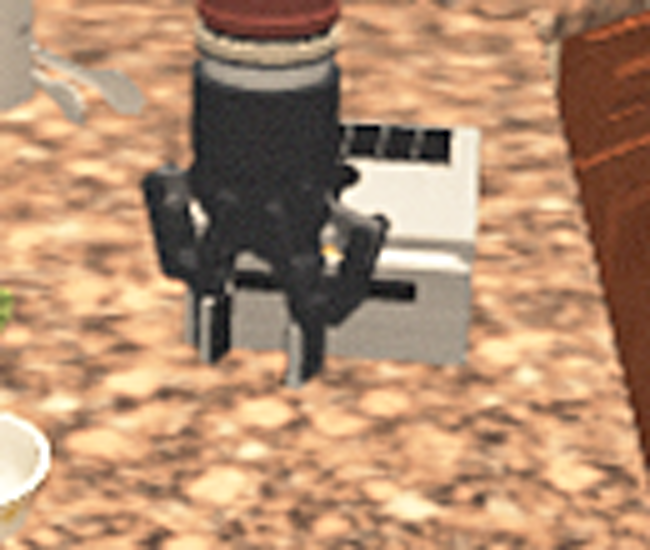

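View pics/top8.png

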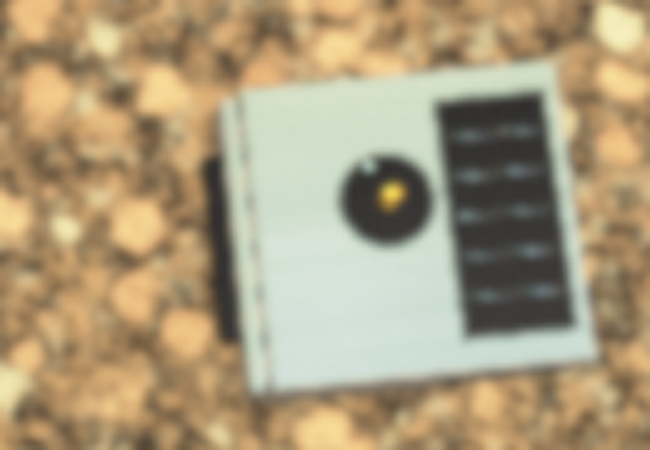

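```bash
cat > kfit.py <<'E'
from h import *
import cv2
from scipy.optimize import minimize
K=4
th=np.linspace(0,2*np.pi,40)
def parts(p,z0):
    a=np.array([np.cos(p[2]),np.sin(p[2]),0]);b=np.array([-a[1],a[0],0]); o=np.array([p[0],p[1],z0])
    z=np.array([0,0,1.])
    sk=[o+22.5*(a*np.cos(t)+b*np.sin(t))+z*h for t in th for h in(0,20)]
    bar=[o+a*i*20+b*j*7+z*h for i in(-1,1) for j in(-1,1) for h in(20,47)]
    bk=[o+a*i+b*j+z*h for i,j in((20,3),(20,-3),(33,1),(33,-1)) for h in(9,13)]
    return sk,bar,bk
def sil(p,n,z0,box):
    x0,y0,x1,y1=box
    m=np.zeros(((y1-y0)*K,(x1-x0)*K),np.uint8)
    for P in parts(p,z0):
        h=cv2.convexHull(proj(n,np.array(P)).astype(np.float32)); cv2.fillConvexPoly(m,np.round((h-[x0,y0])*K+1.5).astype(np.int32),255)
    return m
def soft(m,box):
    x0,y0,x1,y1=box
    return cv2.resize(m,(x1-x0,y1-y0),interpolation=cv2.INTER_AREA)/255.
def obsd(img,box,lo=40,hi=None):
    x0,y0,x1,y1=box; v=img[y0:y1,x0:x1].max(2).astype(float)
    hi=np.median(v) if hi is None else hi
    return np.clip((hi-v)/(hi-lo),0,1)
E
python3 - <<'E'
from kfit import *
B=dict(top=(160,203,192,236),side=(245,252,283,290))
O={}
for n in B:
    im=cv2.imread(f'pics/{n}0.png'); O[n]=obsd(im,B[n],35,130); print(n,O[n].sum())
def cost(p,ns):
    c=0
    for n in ns:
        s=cv2.GaussianBlur(soft(sil(p,n,0,B[n]),B[n]),(3,3),.6); c+=np.sum(((s-O[n]))**2)
    return c
for ns in(('top',),('side',),('top','side')):
  best=min((minimize(cost,[415,178,a],args=(ns,),method='Nelder-Mead',options=dict(initial_simplex=[[415,178,a],[420,178,a],[415,184,a],[415,178,a+.2]])) for a in(0.,.3,.6)),key=lambda s:s.fun)
  print(ns,best.x.round(3),best.fun)
E
```

```text
top 139.37894736842105
side 296.85263157894735
('top',) [4.14817e+02 1.78728e+02 1.60000e-01] 29.602577843072016
('side',) [4.16294e+02 1.81240e+02 7.10000e-02] 40.224526204456424
('top', 'side') [4.16596e+02 1.80403e+02 1.20000e-01] 73.08444749961787
```

Run:
```python
from kfit import *
rows=[]
for n,B,P in(('top',(160,200,192,238),(414.8,178.2)),('side',(245,250,283,290),(416.3,181))):
    im=cv2.imread(f'pics/{n}0.png'); x0,y0,x1,y1=B; k=9
    row=[]
    for yaw in(None,.05,.2,.35):
        c=cv2.resize(im[y0:y1,x0:x1],None,fx=k,fy=k,interpolation=cv2.INTER_CUBIC); c=cv2.convertScaleAbs(c,alpha=1.6)
        if yaw is not None:
            for q,col in zip(parts((*P,yaw),0),((0,255,0),(255,0,255),(0,0,255))):
                h=cv2.convexHull(proj(n,np.array(q)).astype(np.float32)); cv2.polylines(c,[np.round((h-[x0,y0]+.5)*k-.5).astype(np.int32)],True,col,1)
        row.append(cv2.resize(c,(200*1,235)) if 0 else c)
    cv2.imwrite(f'pics/ov_{n}.png',cv2.resize(np.vstack([np.hstack(row[:2]),np.hstack(row[2:])]),(700,600)if 0 else None,fx=.82,fy=.82))
```

```text
(no output)
```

View pics/ov_top.png

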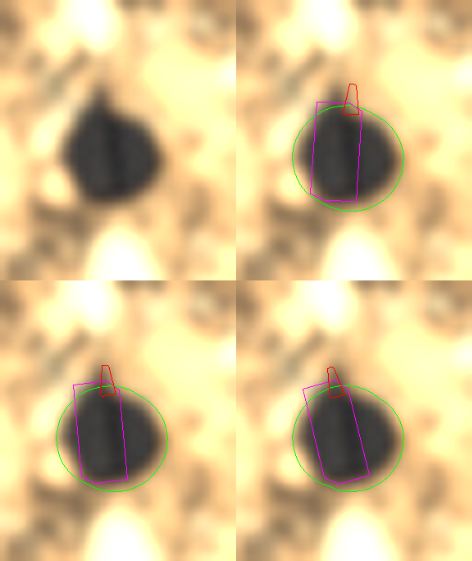

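View pics/ov_side.png

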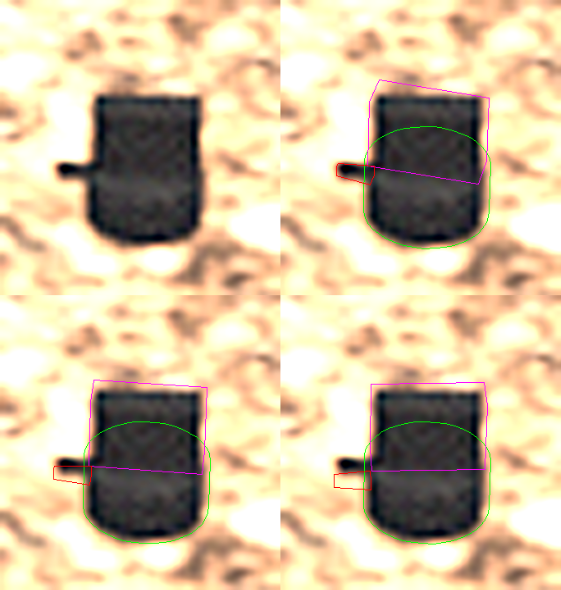

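Run:
```python
from h import *
# s6: closed tip
for z in(30,35,40,44,50): print(z,proj('side',[433.5,52.4,z])[0].round(1))
print('obs',210+303/5-.5,130+552/5-.5)
# now, gap 45
s=r.get_state();p=s['position'];y=yawx(s);d=np.array([np.sin(y),-np.cos(y),0])
for z in(-10,0,5,10): print(z,proj('side',[p+d*22.5+[0,0,z],p-d*22.5+[0,0,z]]).round(1).tolist())
print('obs',210+210/5-.5,150+360/5-.5,'|',210+297/5-.5,150+384/5-.5)
```

```text
30 [271.  242.8]
35 [271.  241.3]
40 [271.1 239.8]
44 [271.1 238.6]
50 [271.2 236.8]
obs 270.1 239.9
-10 [[254.0, 225.5], [268.7, 229.8]]
0 [[254.1, 222.2], [268.8, 226.5]]
5 [[254.1, 220.6], [268.8, 224.9]]
10 [[254.1, 218.9], [268.9, 223.2]]
obs 251.5 221.5 | 268.9 226.3
```

Call:
{"name": "servo_tool", "arguments": {"steps": [[6, -5, 4, 0.115], [5, -5, 4, 0.115], [5, -6, 4, 0.115], [4, -6, 4, 0.115], [3, -6, 4, 0.115], [2.5, -7, 4, 0.115], [2, -7, 4, 0.115], [1, -7, 4, 0.115]]}}

```text
time_s: 11.52
position: [420.9, 169.4, 91.0]
tcp_rot: [0.979, 0.205, -0.0, 0.001]
ft_force: [-0.5, 0.5, -0.1]
finger_gap: 44.9
```

Call:
{"name": "servo_tool", "arguments": {"steps": [[0, -7, 4, 0.11], [0, 0, 0, 0], [0, 0, 0, 0]]}}

```text
time_s: 11.77
position: [417.8, 175.9, 87.1]
tcp_rot: [0.988, 0.155, -0.0, 0.001]
ft_force: [0.2, 0.3, 0.3]
finger_gap: 45.2
```

Run:
```python
from h import *
import cv2
st();
f=r.grab_frame('side'); cv2.imwrite('pics/s9.png',cv2.resize(f['img'][200:310,200:330,::-1],None,fx=5,fy=5,interpolation=cv2.INTER_CUBIC))
plan((415.5,179.5,26,0.31))
```

```text
11.77 [417.8 175.9  87.1] yawx 0.3113 F [0.2 0.3 0.3] T [-0.05 -0.   -0.04] gap 45.2 j [ 0.24  0.03  2.12 -0.    0.99  1.5 ] rot [ 0.988  0.155 -0.     0.001]
from [4.1816e+02 1.7595e+02 8.7430e+01 3.1000e-01] to [4.155e+02 1.795e+02 2.600e+01 3.100e-01] rows 2
[[-0.7, -2.1, 30.7, 0.0], [-0.8, -2.1, 30.7, 0.0]]
```

View pics/s9.png

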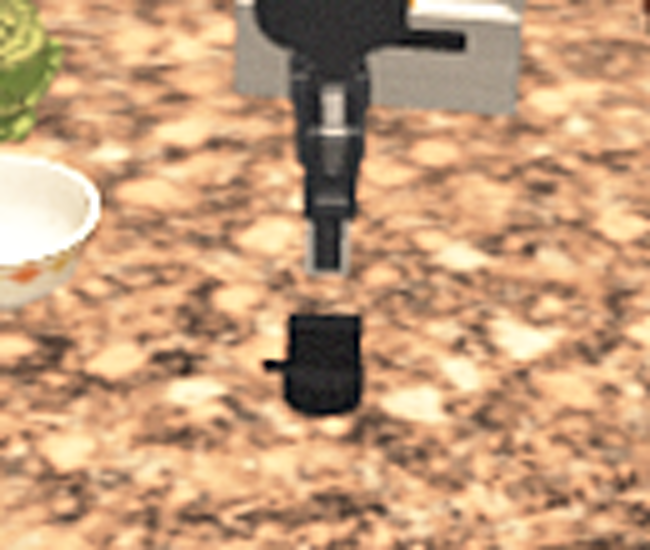

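Call:
{"name": "servo_tool", "arguments": {"steps": [[-0.5, -2, 15, 0], [-0.5, -2, 20, 0], [0, 0, 16, 0], [0, 0, 10, 0], [0, 0, 0, 0], [0, 0, 0, 0]]}}

```text
time_s: 12.32
position: [415.8, 179.9, 26.4]
tcp_rot: [0.988, 0.153, -0.0, 0.0]
ft_force: [0.2, -0.2, -1.1]
finger_gap: 45.0
```

Run:
```python
from h import *
import cv2
st();
f=r.grab_frame('side'); cv2.imwrite('pics/s10.png',cv2.resize(f['img'][200:310,200:330,::-1],None,fx=5,fy=5,interpolation=cv2.INTER_CUBIC))
f=r.grab_frame('top'); cv2.imwrite('pics/t10.png',cv2.resize(f['img'][180:260,120:220,::-1],None,fx=6,fy=6,interpolation=cv2.INTER_CUBIC))
```

```text
12.32 [415.8 179.9  26.4] yawx 0.3079 F [ 0.2 -0.2 -1.1] T [-0.04 -0.02 -0.  ] gap 45.0 j [ 0.25  0.15  2.14 -0.    0.85  1.52] rot [ 0.988  0.153 -0.     0.   ]
```

View pics/s10.png

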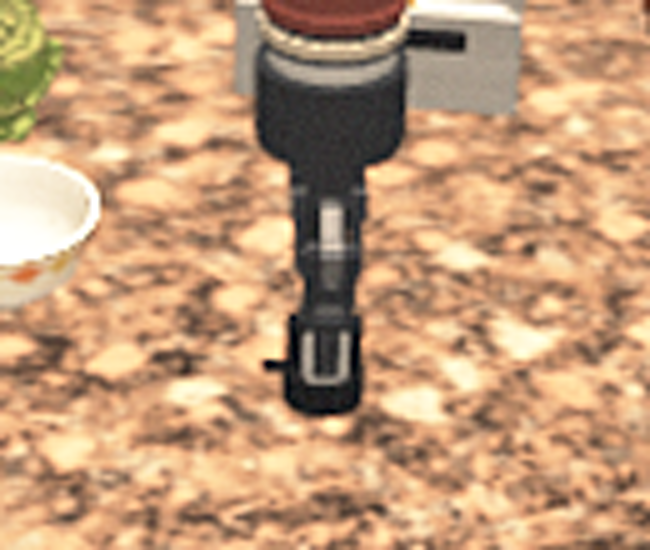

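View pics/t10.png

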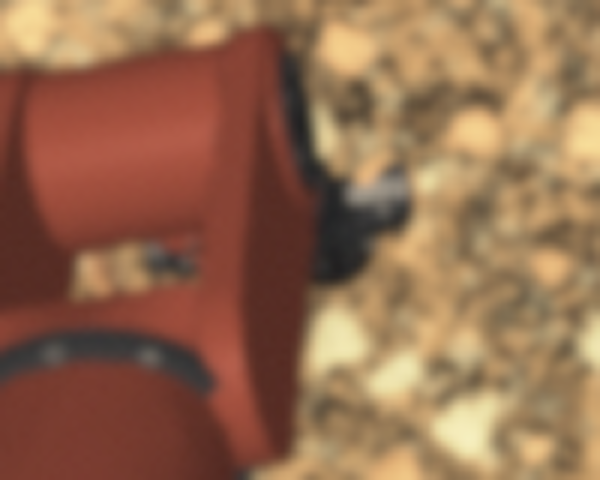

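Call:
{"name": "servo_tool", "arguments": {"steps": [[0, 0, 0, 0], [0, 0, 0, 0], [0, 0, 0, 0], [0, 0, 0, 0], [0, 0, 0, 0], [0, 0, 0, 0]], "jaw": 0, "newtons": 30}}

```text
time_s: 12.92
position: [416.6, 180.6, 27.5]
tcp_rot: [0.988, 0.153, 0.001, -0.0]
ft_force: [-1.1, -0.7, 6.4]
finger_gap: 13.3
```

Call:
{"name": "servo_tool", "arguments": {"steps": [[0, 0, 0, 0], [0, 0, 0, 0], [0, 0, 0, 0], [0, 0, 0, 0]], "newtons": 90}}

```text
time_s: 13.25
position: [416.8, 180.6, 27.6]
tcp_rot: [0.988, 0.153, 0.001, -0.0]
ft_force: [-1.0, -0.4, 7.8]
finger_gap: 12.1
```

Run:
```python
from h import *
import cv2
st();
f=r.grab_frame('side'); cv2.imwrite('pics/s11.png',cv2.resize(f['img'][200:310,200:330,::-1],None,fx=5,fy=5,interpolation=cv2.INTER_CUBIC))
```

```text
13.25 [416.8 180.6  27.6] yawx 0.3075 F [-1.  -0.4  7.8] T [-0.1   0.13 -0.01] gap 12.1 j [ 0.25  0.15  2.14 -0.    0.85  1.52] rot [ 0.988  0.153  0.001 -0.   ]
```

View pics/s11.png

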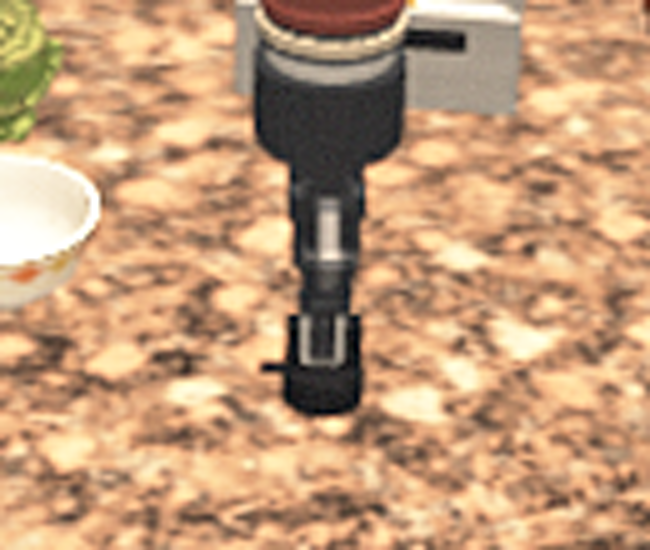

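Call:
{"name": "servo_tool", "arguments": {"steps": [[0, 0, -10, 0], [0, 0, -25, 0], [0, 0, -40, 0], [0, 0, -40, 0], [0, 0, -35, 0], [0, 0, -10, 0], [0, 0, 0, 0]]}}

```text
time_s: 13.88
position: [418.5, 181.2, 190.9]
tcp_rot: [0.988, 0.153, 0.004, -0.0]
ft_force: [-0.0, 0.6, 0.1]
finger_gap: 11.7
```

Run:
```python
from h import *
import cv2
st();
f=r.grab_frame('side'); cv2.imwrite('pics/s12f.png',f['img'][:,:,::-1]); cv2.imwrite('pics/s12.png',cv2.resize(f['img'][150:270,200:330,::-1],None,fx=5,fy=5,interpolation=cv2.INTER_CUBIC))
st()
plan((497,-210,180,0.54))
```

```text
13.88 [418.5 181.2 190.9] yawx 0.3075 F [-0.   0.6  0.1] T [ 0.01 -0.03 -0.04] gap 11.7 j [ 0.25 -0.12  2.04  0.    1.21  1.52] rot [ 0.988  0.153  0.004 -0.   ]
13.93 [416.6 180.6 187.9] yawx 0.3074 F [ 0.9  0.5 -0.8] T [0.02 0.05 0.05] gap 12.4 j [ 0.25 -0.12  2.05  0.    1.21  1.52] rot [ 0.988  0.153  0.002 -0.   ]
from [4.1655e+02 1.8062e+02 1.8793e+02 3.1000e-01] to [ 497.   -210.    180.      0.54] rows 11
[[-3.8, 36.1, 0.7, -0.021], [-4.5, 36.0, 0.7, -0.021], [-5.3, 35.9, 0.7, -0.021], [-6.0, 35.7, 0.7, -0.021], [-6.8, 35.6, 0.7, -0.021], [-7.5, 35.5, 0.7, -0.021], [-8.3, 35.3, 0.7, -0.021], [-9.0, 35.1, 0.8, -0.021]]
[[-9.8, 34.9, 0.7, -0.022], [-10.5, 34.7, 0.8, -0.021], [-11.2, 34.4, 0.7, -0.022]]
```

View pics/s12.png

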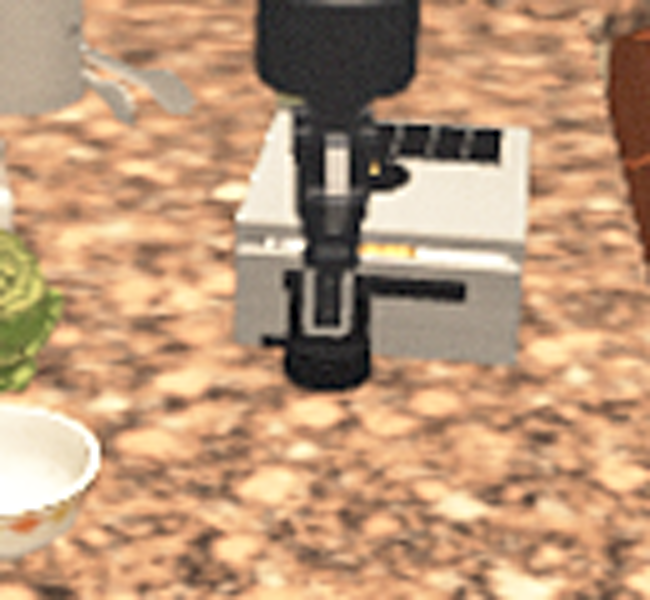

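Call:
{"name": "servo_tool", "arguments": {"steps": [[-4, 36, 0.5, -0.021], [-4.5, 36, 0.5, -0.021], [-5, 36, 0.5, -0.021], [-6, 36, 0.5, -0.021], [-7, 36, 0.5, -0.021], [-7.5, 35, 0.5, -0.021], [-8, 35, 0.5, -0.021], [-9, 35, 0.5, -0.021]]}}

```text
time_s: 14.6
position: [472.0, -104.4, 178.9]
tcp_rot: [0.972, 0.236, -0.003, -0.002]
ft_force: [0.3, 0.6, -0.4]
finger_gap: 12.0
```

Call:
{"name": "servo_tool", "arguments": {"steps": [[-10, 33, 0.5, -0.022], [-10, 28, 0.5, -0.021], [-9, 22, 0.5, -0.022], [0, 0, 0, 0], [0, 0, 0, 0], [0, 0, 0, 0], [0, 0, 0, 0]]}}

```text
time_s: 15.18
position: [487.0, -188.8, 179.3]
tcp_rot: [0.964, 0.267, -0.001, -0.001]
ft_force: [-0.5, 0.9, -0.6]
finger_gap: 12.3
```

Run:
```python
from h import *
import cv2
st();
f=r.grab_frame('side'); cv2.imwrite('pics/s13f.png',f['img'][:,:,::-1]); cv2.imwrite('pics/s13.png',cv2.resize(f['img'][110:230,210:340,::-1],None,fx=5,fy=5,interpolation=cv2.INTER_CUBIC))
f=r.grab_frame('top'); cv2.imwrite('pics/t13f.png',f['img'][:,:,::-1]); cv2.imwrite('pics/t13.png',cv2.resize(f['img'][150:250,240:360,::-1],None,fx=5,fy=5,interpolation=cv2.INTER_CUBIC))
st()
plan((496.7,-210,170,0.54))
```

```text
15.18 [ 487.  -188.8  179.3] yawx 0.541 F [-0.5  0.9 -0.6] T [ 0.04  0.02 -0.03] gap 12.3 j [-0.5   0.05  1.9   0.    1.19  0.53] rot [ 0.964  0.267 -0.001 -0.001]
15.28 [ 487.7 -189.   180.3] yawx 0.5417 F [-0.1  1.1 -1.2] T [ 0.08 -0.01 -0.06] gap 12.4 j [-0.5   0.05  1.9   0.    1.19  0.53] rot [ 0.964  0.268 -0.001 -0.001]
from [ 487.7  -188.95  180.27    0.54] to [ 496.7  -210.    170.      0.54] rows 1
[[-3.1, 22.7, 10.3, 0.002]]
```

View pics/s13.png

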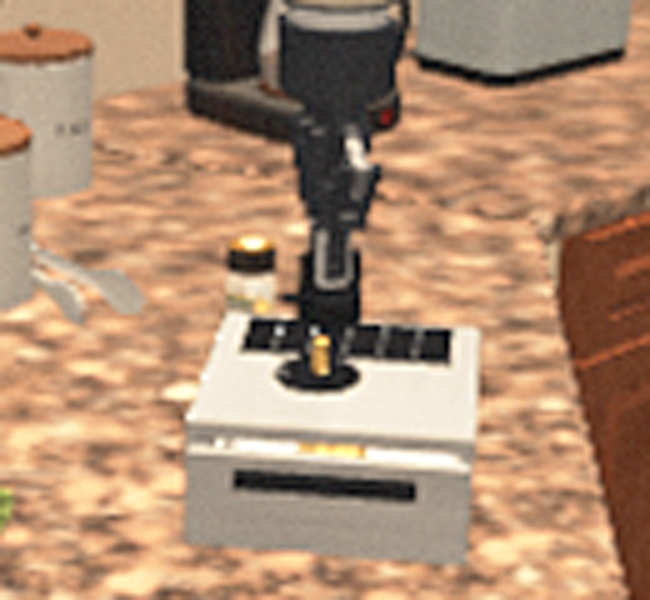

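View pics/t13.png

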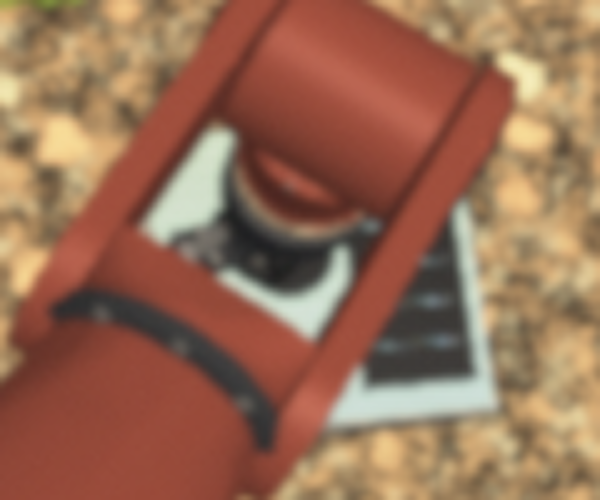

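Run:
```python
from kfit import *
print('knob skirt',proj('side',[487.7,-189,163]),'bar',proj('side',[487.7,-189,187]))
for z in (105,115,124): print('shaft',proj('side',[496.7,-209.5,z]))
im=cv2.imread('pics/s13f.png').astype(int)
for y in range(166,181): print(y,' '.join('%3d'%v for v in im[y,264:294].max(1)))
i0=cv2.imread('pics/side0.png').astype(int)
print('shaft R-B')
for y in range(174,186): print(y,' '.join('%3d'%v for v in (i0[y,268:280,2]-i0[y,268:280,0])))
```

```text
knob skirt [[275.37218774 169.58571606]] bar [[275.63668386 162.78126977]]
shaft [[273.71624904 183.04244426]]
shaft [[273.81719908 180.3547688 ]]
shaft [[273.90859242 177.92152911]]
166 238 216 195 191 192 147  55  27  36 138 172 144 130 142 160 111  37  41 191 234 219 207 206 212 222 224 224 224 226 230
167 236 227 201 197 198 137  32  25  25  70 119 134 139 114  96  67  21  45 199 238 219 210 199 215 227 231 232 227 219 215
168 227 193 158 145 149  97  26  37  35  21  29  21  25  25  29  36  33  38 182 233 226 224 225 221 229 236 241 246 242 233
169 208 142  84  29  33  33  36  43  34  44  43  40  50  46  42  49  41  26 198 248 242 240 237 234 232 238 249 253 251 244
170 215 185 138  94  83  48  26  18  32  39  41  48  47  44  42  40  28  11 185 237 236 238 240 241 234 240 249 249 247 242
171 222 218 219 197 171 100  27  35  28  37  33  36  37  34  33  40  28  23 176 230 237 241 237 235 231 228 231 228 218 221
172 225 236 241 237 207 124  21  24  33  37  29  29  30  34  33  29  33  20 159 212 213 214 205 196 182 176 176 172 174 192
173 184 188 229 247 206 115  24  28  33  31  38  
[... 876 characters left out ...]
45  93  79  32  35  30  29  28  94  85  25  32  41  42  33 105 101
shaft R-B
174  -5  -8  -2   4   5   7   9  13  13  14  33  42
175   6  -2   3  -7   8   5 -11  -5  -5  -3  -5   8
176   3   3   1  -2   9   4  -5 -13  -4   3  -2  12
177  -2   4   3  -2  25 107 154  96 -12   0   2   9
178   2   5   0  -4  62 136 106 155 -15   2   9   7
179  -5   0  -1   2  46 112 123  68 -13  -1  11  12
180  21  15   0   0  73 127 120  64 -13  -2  11   8
181  38  27   2 -12  84 125 138  90  -7   4   5  17
182   6  -3  -1  -9  83 126 136  90 -12   4   9  31
183   1   0   4  -8  70 126 137  89 -11   2  -5   1
184   6   1   4  -5  29 100 116  74  -8   3   5  -2
185   3   0   0   2  -5  14  10  -8  -1   3   0   1
```

Run:
```python
from kfit import *
a=np.linspace(0,2*np.pi,60)
def run(fn,n,box,lo,hi,z):
    im=cv2.imread(fn); x0,y0,x1,y1=box
    g=im[y0:y1,x0:x1].astype(float)
    big=cv2.resize(g.mean(2),None,fx=8,fy=8,interpolation=cv2.INTER_CUBIC)
    m=(big<(lo+hi)/2).astype(np.uint8)
    k,l,s,c=cv2.connectedComponentsWithStats(m); i=1+np.argmax(s[1:,4]); 
    cn=max(cv2.findContours((l==i).astype(np.uint8),0,1)[0],key=cv2.contourArea); h=cv2.convexHull(cn)
    e=cv2.fitEllipse(h); ctr=np.array(e[0])
    uv=(x0+(ctr[0]+.5)/8-.5,y0+(ctr[1]+.5)/8-.5)
    q=proj(n,np.array([[497+30*np.cos(t),-209+30*np.sin(t),z] for t in a])).astype(np.float32); eq=cv2.fitEllipse(q)
    off=np.array(eq[0])-proj(n,[497,-209,z])[0]
    print(fn,uv,e[1][0]/8,e[1][1]/8,'model',eq[1],ray(n,uv[0]-off[0],uv[1]-off[1],z))
for z in(101,103):
  run('pics/top0.png','top',(285,187,308,213),45,200,z)
  run('pics/top8f.png','top',(285,187,308,213),45,200,z)
im=cv2.imread('pics/side0.png').mean(2).astype(int)
for y in range(178,192): print(y,im[y,262:286])
for z in(100,102,104):
  for c in (-206,-208,-210):
    q=proj('side',np.array([[498,c,z]]+[[498+30*np.cos(t),c+30*np.sin(t),z] for t in a])); print(z,c,'ctr',q[0].round(2),'u',q[1:,0].min().round(2),q[1:,0].max().round(2),'v',q[1:,1].min().round(2),q[1:,1].max().round(2))
```

```text
pics/top0.png (np.float64(296.9123239517212), np.float64(199.53960704803467)) 17.726367950439453 18.47846794128418 model (19.073932647705078, 19.624160766601562) [ 496.8136985  -209.85750285  101.        ]
pics/top8f.png (np.float64(296.9155750274658), np.float64(199.53454780578613)) 17.44304084777832 18.189327239990234 model (19.073932647705078, 19.624160766601562) [ 496.83019148 -209.86676226  101.        ]
pics/top0.png (np.float64(296.9123239517212), np.float64(199.53960704803467)) 17.726367950439453 18.47846794128418 model (19.10661506652832, 19.65924072265625) [ 496.43036287 -209.64561571  103.        ]
pics/top8f.png (np.float64(296.9155750274658), np.float64(199.53454780578613)) 17.44304084777832 18.189327239990234 model (19.10661506652832, 19.65924072265625) [ 496.44682533 -209.65485799  103.        ]
178 [ 39  32  95  89  41  36  43  46  36  72 116 202 219 181  31  41  67  73
  47  41  40  49  41  60]
179 [ 27  18  76  68  27  33  25  29  35  99 115 125 131  93  29  37  96  86
  45  42  46  36  35  83]
180 [153 145 126 102 100 118 130  98  50  77 121 147 140  84  37  44  92
[... 1007 characters left out ...]
235 236 234 237 237 238 236
 233 231 233 232 233 234]
191 [232 233 231 229 227 229 229 229 229 229 227 233 232 232 234 235 234 235
 233 232 233 232 235 234]
100 -206 ctr [273.04 184.71] u 264.32 281.78 v 181.35 188.21
100 -208 ctr [273.19 184.49] u 264.48 281.92 v 181.14 187.98
100 -210 ctr [273.34 184.28] u 264.64 282.05 v 180.94 187.76
102 -206 ctr [273.06 184.17] u 264.34 281.8 v 180.82 187.66
102 -208 ctr [273.21 183.96] u 264.5 281.94 v 180.62 187.44
102 -210 ctr [273.36 183.74] u 264.66 282.08 v 180.41 187.22
104 -206 ctr [273.08 183.64] u 264.35 281.83 v 180.3 187.12
104 -208 ctr [273.23 183.42] u 264.51 281.97 v 180.09 186.9
104 -210 ctr [273.38 183.21] u 264.67 282.1 v 179.88 186.67
```

Run:
```python
from h import *
st()
plan((498,-208.3,160,0.54),n=2)
```

```text
15.28 [ 487.7 -189.   180.3] yawx 0.5417 F [-0.1  1.1 -1.2] T [ 0.08 -0.01 -0.06] gap 12.4 j [-0.5   0.05  1.9   0.    1.19  0.53] rot [ 0.964  0.268 -0.001 -0.001]
from [ 487.7  -188.95  180.27    0.54] to [ 498.   -208.3   160.      0.54] rows 2
[[-0.6, 10.9, 10.1, 0.001], [-0.5, 11.0, 10.2, 0.001]]
```

Call:
{"name": "servo_tool", "arguments": {"steps": [[-0.5, 6, 5, 0.001], [-0.5, 8, 5, 0.001], [0, 8, 5, 0], [0, 0, 5, 0], [0, 0, 0, 0], [0, 0, 0, 0], [0, 0, 0, 0]]}}

```text
time_s: 15.87
position: [498.5, -209.7, 160.8]
tcp_rot: [0.964, 0.266, -0.0, -0.0]
ft_force: [0.3, 1.5, -0.7]
finger_gap: 11.8
```

Run:
```python
from h import *
import cv2
st();
f=r.grab_frame('side'); cv2.imwrite('pics/s14f.png',f['img'][:,:,::-1]); cv2.imwrite('pics/s14.png',cv2.resize(f['img'][140:200,240:310,::-1],None,fx=9,fy=9,interpolation=cv2.INTER_CUBIC))
im=f['img'].max(2).astype(int)
for y in range(164,186): print(y,im[y,262:286])
```

```text
15.87 [ 498.5 -209.7  160.8] yawx 0.5381 F [ 0.3  1.5 -0.7] T [-0.01  0.02 -0.03] gap 11.8 j [-0.53  0.11  1.87  0.    1.16  0.5 ] rot [ 0.964  0.266 -0.    -0.   ]
164 [102 132 143 169 190 171  98  23  29 140 154  73  49  58  44  93  77   5
 129 165 161 171 196 201]
165 [219 243 235 210 202 172  92  22  15 146 158  79  46  51  44 105  96   5
 144 190 192 212 229 228]
166 [245 241 238 225 200 177 101  14  24 152 154  81  46  48  37 123 102  23
 173 220 220 223 216 210]
167 [238 232 235 228 205 178  97  26  36 156 154  70  36  41  36  88  69  44
 173 222 227 227 220 213]
168 [233 227 225 195 170 135  56  16  36 151 169 112  98 120 117 112  65  30
 154 193 211 222 225 224]
169 [232 233 208 163 153 113  46  28  25 134 182 164 172 189 180 127  39  41
 175 231 230 239 240 242]
170 [250 241 215 175 161 108  36  34  19  44  79  94  94  73  32  24  34  34
 181 228 223 225 232 238]
171 [255 255 193 148 149 109  44  28  36  30  30  30  27  40  38  41  36  29
 153 204 205 220 235 239]
172 [252 241 159  55  63  62  17  38  45  47  37  46  41  39  49  51  42  37
 153 190 190 196 219 219]
173 [164
[... 605 characters left out ...]
  27  29  39  38  42 111 152 202 222 146  40  40 111  96
  41  43  45  45  36  87]
180 [165 168 143 118 120 131 139 113  42  83 161 215 206 125  42  42 101  80
  32  34  27  29  33  92]
181 [255 255 253 238 230 213 223 162  60  32 143 210 231 160  38  59  65 113
 133 123 125 131 103  95]
182 [248 248 253 255 205 105  54  37  37  37 146 217 235 155  35  79  97 175
 213 235 247 247 225 201]
183 [245 247 250 211 108  53  39  43  37  46 135 204 248 177  32  44  44  26
  99 223 255 254 254 255]
184 [244 248 231 149 128  97  43  48  49  46  69 171 246 179  39  46  43  42
  25  97 232 250 247 247]
185 [244 249 231 117  50  72  49  49  50  39  40  53  55  36  41  47  41  40
  24  64 230 252 245 245]
```

View pics/s14.png

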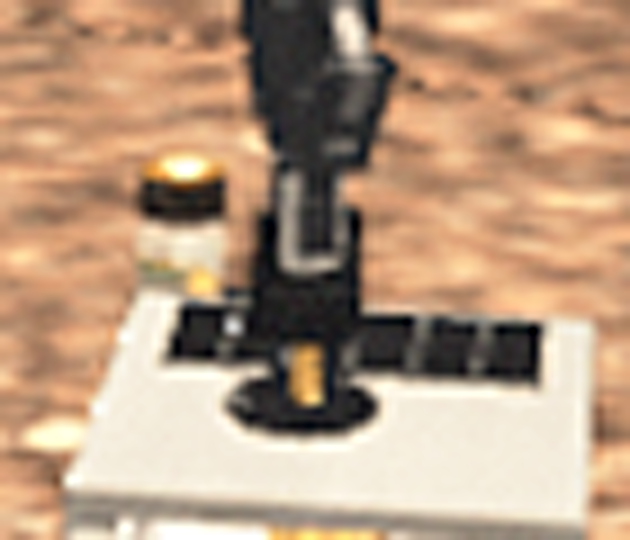

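Run:
```python
from h import *
a=np.linspace(0,6.28,90)
for z in(131,133,135): 
  q=proj('side',np.array([[498.5+22.5*np.cos(t),-209.7+22.5*np.sin(t),z] for t in a])); print(z,q[:,1].max(),q[:,0].min(),q[:,0].max())
```

```text
131 178.42972231993787 266.8923721072286 280.08551470347464
133 177.8782039378451 266.9083954512345 280.10981061846127
135 177.3259849930731 266.92443883508577 280.1341369541201
```

Call:
{"name": "servo_tool", "arguments": {"steps": [[0, 0, 2, 0], [0, 0, 2, 0], [0, 0, 2, 0], [0, 0, 0, 0]]}}

```text
time_s: 16.25
position: [498.3, -209.5, 154.5]
tcp_rot: [0.964, 0.266, -0.0, -0.0]
ft_force: [-0.0, 0.7, -0.1]
finger_gap: 12.1
```

Call:
{"name": "servo_tool", "arguments": {"steps": [[0, 0, 1, 0], [0, 0, 1, 0], [0, 0, 1, 0], [0, 0, 0, 0]]}}

```text
time_s: 16.58
position: [498.5, -209.2, 152.1]
tcp_rot: [0.964, 0.266, -0.0, -0.001]
ft_force: [-0.3, 1.8, 0.9]
finger_gap: 12.2
```

Call:
{"name": "servo_tool", "arguments": {"steps": [[0, 0, 1, 0], [0, 0, 1, 0], [0, 0, 0, 0], [0, 0, 0, 0]]}}

```text
time_s: 16.92
position: [498.2, -209.1, 149.3]
tcp_rot: [0.964, 0.266, -0.0, -0.001]
ft_force: [-1.1, 3.1, -0.4]
finger_gap: 12.3
```

Run:
```python
from h import *
st()
```

```text
16.92 [ 498.2 -209.1  149.3] yawx 0.5382 F [-1.1  3.1 -0.4] T [ 0.66  0.21 -0.06] gap 12.3 j [-0.53  0.13  1.88  0.    1.14  0.5 ] rot [ 0.964  0.266 -0.    -0.001]
```

Call:
{"name": "servo_tool", "arguments": {"steps": [[0.1, -0.5, 0, 0], [0.1, -0.5, 1, 0], [0, 0, 1, 0], [0, 0, 0, 0], [0, 0, 0, 0]]}}

```text
time_s: 17.33
position: [498.3, -208.9, 147.9]
tcp_rot: [0.964, 0.266, -0.0, 0.0]
ft_force: [-0.6, 0.7, -0.4]
finger_gap: 12.4
```

Call:
{"name": "servo_tool", "arguments": {"steps": [[0, 0, 1, 0], [0, 0, 1, 0], [0, 0, 0, 0], [0, 0, 0, 0]]}}

```text
time_s: 17.67
position: [498.3, -208.8, 145.9]
tcp_rot: [0.964, 0.266, -0.0, 0.0]
ft_force: [-0.5, 1.9, -0.4]
finger_gap: 11.7
```

Run:
```python
from h import *
st()
```

```text
17.67 [ 498.3 -208.8  145.9] yawx 0.5382 F [-0.5  1.9 -0.4] T [0.34 0.19 0.11] gap 11.7 j [-0.53  0.13  1.89 -0.    1.13  0.51] rot [ 0.964  0.266 -0.     0.   ]
```

Call:
{"name": "servo_tool", "arguments": {"steps": [[0.1, -0.4, 1, 0], [0, 0, 1, 0], [0, 0, 1, 0], [0, 0, 1, 0], [0, 0, 0, 0], [0, 0, 0, 0]]}}

```text
time_s: 18.17
position: [498.3, -208.7, 141.9]
tcp_rot: [0.964, 0.266, 0.0, 0.0]
ft_force: [0.6, 0.1, -0.4]
finger_gap: 11.5
```

Run:
```python
from h import *
import cv2
st()
f=r.grab_frame('side'); cv2.imwrite('pics/s15.png',cv2.resize(f['img'][140:200,240:310,::-1],None,fx=9,fy=9,interpolation=cv2.INTER_CUBIC))
```

```text
18.17 [ 498.3 -208.7  141.9] yawx 0.5383 F [ 0.6  0.1 -0.4] T [0.09 0.07 0.02] gap 11.5 j [-0.53  0.13  1.89 -0.    1.12  0.51] rot [0.964 0.266 0.    0.   ]
```

View pics/s15.png

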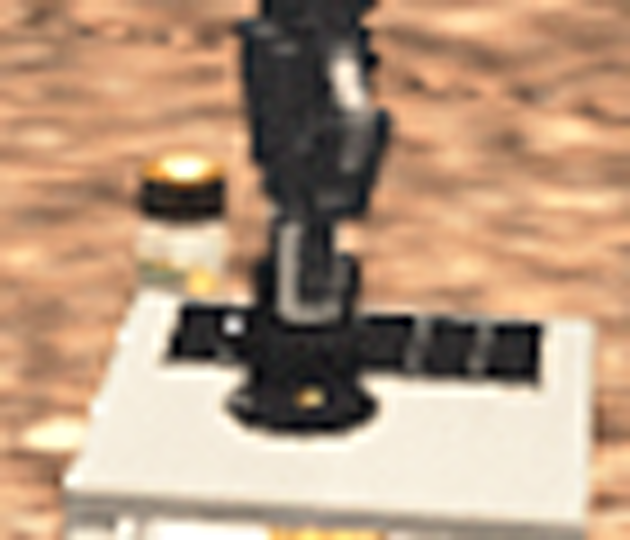

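Call:
{"name": "servo_tool", "arguments": {"steps": [[0, 0, 1, 0], [0, 0, 1, 0], [0, 0, 1, 0], [0, 0, 0, 0], [0, 0, 0, 0]]}}

```text
time_s: 18.63
position: [498.4, -208.6, 139.5]
tcp_rot: [0.964, 0.266, 0.0, 0.0]
ft_force: [-1.6, 0.1, 2.3]
finger_gap: 11.8
```

Call:
{"name": "servo_tool", "arguments": {"steps": [[0, 0, 1, 0], [0, 0, 1, 0], [0, 0, 0, 0], [0, 0, 0, 0]]}}

```text
time_s: 18.97
position: [498.5, -208.6, 137.5]
tcp_rot: [0.964, 0.266, 0.0, 0.0]
ft_force: [-2.4, 1.5, 5.6]
finger_gap: 11.7
```

Call:
{"name": "servo_tool", "arguments": {"steps": [[0, 0, 1, 0], [0, 0, 1, 0], [0, 0, 0, 0], [0, 0, 0, 0]]}}

```text
time_s: 19.3
position: [498.5, -208.6, 135.8]
tcp_rot: [0.964, 0.266, 0.0, 0.0]
ft_force: [-1.6, 1.7, 7.3]
finger_gap: 12.0
```

Call:
{"name": "servo_tool", "arguments": {"steps": [[0, 0, 1, 0], [0, 0, 1, 0], [0, 0, 0, 0], [0, 0, 0, 0]]}}

```text
time_s: 19.63
position: [498.5, -208.6, 134.1]
tcp_rot: [0.964, 0.266, 0.0, 0.0]
ft_force: [-2.5, 0.9, 8.6]
finger_gap: 12.1
```

Call:
{"name": "servo_tool", "arguments": {"steps": [[0, 0, 1, 0], [0, 0, 1, 0], [0, 0, 0, 0], [0, 0, 0, 0]]}}

```text
time_s: 19.97
position: [498.6, -208.7, 133.3]
tcp_rot: [0.964, 0.266, 0.0, 0.0]
ft_force: [-4.6, 2.1, 13.6]
finger_gap: 11.9
```

Call:
{"name": "servo_tool", "arguments": {"steps": [[0, 0, 1, 0], [0, 0, 1, 0], [0, 0, 0, 0], [0, 0, 0, 0]]}}

```text
time_s: 20.3
position: [498.8, -208.7, 133.1]
tcp_rot: [0.964, 0.266, -0.0, 0.0]
ft_force: [-8.1, 4.1, 22.9]
finger_gap: 11.7
```

Run:
```python
from h import *
st()
```

```text
20.3 [ 498.8 -208.7  133.1] yawx 0.5386 F [-8.1  4.1 22.9] T [ 0.77  1.55 -0.03] gap 11.7 j [-0.53  0.15  1.89 -0.    1.1   0.51] rot [ 0.964  0.266 -0.     0.   ]
```

Call:
{"name": "servo_tool", "arguments": {"steps": [[0, 0, -1, 0], [0, 0, 0, 0], [0, 0, 0, 0], [0, 0, 0, 0], [0, 0, 0, 0]]}}

```text
time_s: 20.72
position: [498.7, -208.7, 133.2]
tcp_rot: [0.964, 0.266, 0.0, 0.0]
ft_force: [-6.2, 2.6, 16.3]
finger_gap: 11.9
```

Run:
```python
from h import *
import cv2
st()
f=r.grab_frame('side'); cv2.imwrite('pics/s16.png',cv2.resize(f['img'][140:220,240:310,::-1],None,fx=7,fy=7,interpolation=cv2.INTER_CUBIC)); cv2.imwrite('pics/s16f.png',f['img'][:,:,::-1])
st()
```

```text
20.72 [ 498.7 -208.7  133.2] yawx 0.5385 F [-6.2  2.6 16.3] T [0.61 1.19 0.02] gap 11.9 j [-0.53  0.15  1.89 -0.    1.1   0.51] rot [0.964 0.266 0.    0.   ]
20.77 [ 498.7 -208.7  133.2] yawx 0.5385 F [-6.5  3.8 16.7] T [ 0.67  1.19 -0.01] gap 11.8 j [-0.53  0.15  1.89 -0.    1.1   0.51] rot [0.964 0.266 0.    0.   ]
```

View pics/s16.png

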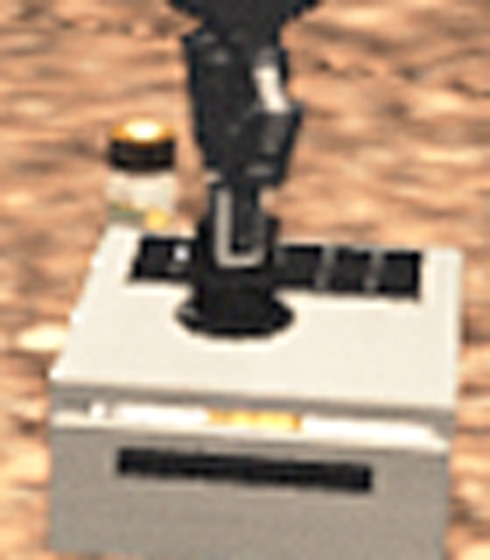

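View pics/s16f.png

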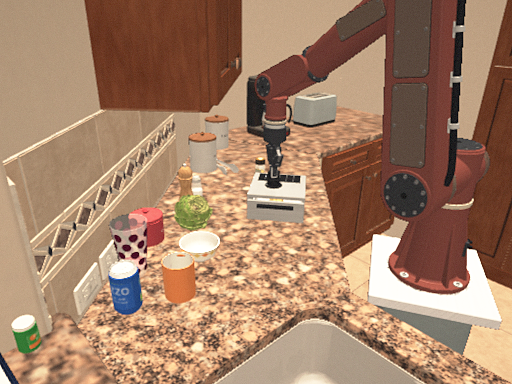

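Run:
```python
from h import *
import cv2
a=cv2.imread('pics/side0.png').astype(int);b=cv2.imread('pics/s16f.png').astype(int)
for n,(x0,y0,x1,y1) in dict(mug=(155,245,203,307),bowl=(172,228,225,265),jar=(254,157,266,176)).items(): print(n,np.abs(a-b)[y0:y1,x0:x1].mean())
print(r.job_done()); st()
```

```text
mug 3.3569668458781363
bowl 2.7637259901410847
jar 3.706140350877193
the job is handed in; nothing more can be done
None
the job is handed in; nothing more can be done
```

The job is handed in at about 21 s. The corn cob is in the drawer, the drawer is shut, and the gripper is still holding the knob pressed down on the shaft.

**What I did**
- **Corn and drawer:** I laid the cob in the drawer, let go of it and pushed the lip until it stopped hard at 18.7 N. That put the lip within 1 mm of where it should be when shut. Later pictures also show the drawer closed, with the cob inside.
- **Knob:** I gripped it across its bar at 90 N and turned it to 0.54 rad, matching the tick on the bezel. A brief 3 N sideways push as it met the shaft went away after a shift of about 1 mm.

**Last checks**
- **Pressed home:** The push rose along the spring from about 2 to 9 N over roughly 6 mm, then hit the shaft's stop. I backed off 1 mm, and it was holding about 16 N downward with the position steady. The last picture shows the skirt almost down on the bezel.
- **Bystanders:** The mug, bowl and jar show no visible change between the first and last pictures.

**Not fully settled**
- **Sideways load:** About 7 N of sideways force remained on the knob at the stop.
- **Camera disagreement:** The two cameras differed by about 1–2 mm on the shaft position. I settled the final fit by feel.
- **Bore flat:** I could not see it directly. I judge the match from the knob sliding all the way on with almost no resistance.

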